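# Dry the rinsed specimen mounts under the dryer hood and box them

## Robot

A 7-joint arm with a two-finger parallel gripper is mounted at the origin on a cart in front of the work surface, level with it; the furniture and walls round the work are solid. World frame = base frame: x ahead of the robot, y to its left, z up, the work surface at z = 0. Lengths are in mm, angles in rad, forces in N, time in s.
With the tool pointing down it reaches from about 400 to 875 mm from the base axis. Payload 4.4 kg.
Tool frame: the origin (TCP) lies midway between the tips of the shut fingers; the grasp point (between the pads) lies 19 mm behind it; z points along the fingers, y is the line along which they close (so a half turn about z gives the same grasp; the last joint's range is limited). The gripper opens to 85 mm and grips with 20 to 120 N. Pads are 22 mm wide; open, the fingers measure 114 mm over their backs; the gripper's body (76 mm by 85 mm) begins 54 mm behind the grasp point. The pads swing forward as they close: fully open they stand 13 mm farther back than shut.
Start: joints at [-1.341, 0.628, 0.038, 1.517, -0.027, 0.996, -0.02], TCP at [189.454, 621.792, 231.313] pointing down, gripper open.
Joint ranges: [-3.06, 3.06], [-0.37, 2.12], [-1.25, 1.32], [0.18, 2.47], [-1.1, 4.24], [0.23, 1.98], [-2.94, 2.94]. Speed limits (rad/s): [2.57, 2.57, 3.14, 3.14, 3.14, 3.14, 3.14].

## Interface

Orientations are given as [roll, pitch, yaw] about the fixed x, y, z axes, in that order (R = Rz(yaw) Ry(pitch) Rx(roll)).
In Python, from cell import read_state, get_image, finish_job gives the robot as it stands.
- The arm moves only by the tool send_rows, never from a script. Its argument "series" is a list of rows, each an object of numbers: "ax", "ay", "az": the turn, a rotation vector about the tool's x, y, z in rad; "dx", "dy", "dz": the shift along the tool's x, y, z in cm; "hand": the closure, from 0 (fully open) to 1 (shut). In form: [{"ax": .., "ay": .., "az": .., "dx": .., "dy": .., "dz": .., "hand": ..}, ...]. A call has 1 to 10 rows; each row is the pose to reach, as a shift and turn from the pose commanded when the call began, along the tool's axes at that moment; what a row does not reach only later rows make up. A row lasts 1/10 s, in which the tool goes at most 50 mm and 8.59 degrees, less where a joint would pass 70% of its speed; a pose out of reach is approached as far as the arm can. A call with a gripper value outside its range is refused whole. The fingers move at their own pace and stop on an object; the grip force is fixed at half the most. Time passes only in rows, so rows that repeat a pose let the fingers close. It gives the time, the measured TCP pose, the force, the opening and the grip force at its end, in the units of the state.
- read_state(): the state, without advancing time (a new reading comes with each control period).
- get_image(name): name is "scene" or "side" or "wrist"; returns a dict with "pixels" (400x640x3 uint8, red, green, blue), "mtx" (3x3 intrinsics, pixels), "R" (3x3) and "t" (3): a world point X has camera coordinates R X + t. Camera axes: x right, y down, z forward; pixel columns grow to the right and rows downward; lengths in mm; the calibration is good to about 2 mm. A picture is of the moment at which its call begins. There is no depth.
- finish_job(): hands the job in; it is judged then, once.
The state is a dict: "clock": time; "qpos": joint angles; "qd": joint speeds; "tau": joint torques, N m; "eef_pos": TCP position; "tool_rot": TCP orientation; "force": force on the tool from outside, world axes, zero at the start; "torque": the same for the moment, N m; "width": finger opening in mm; "gripper_force": force on a finger pad.
Only numpy, scipy, OpenCV 4.12 (cv2) and the standard library are available. Lean on these libraries where they do the work, as an engineer would, in place of code of your own. Each camera call takes 0.05 s, during which the arm holds its last target. There are 200 camera calls.

## Task

Dry the rinsed specimen mounts and put them away: slide the dryer's hood back, stand every mount from the steel tray upright on the dryer bed, slide the hood forward to its end stop over them, and only then pull the start knob out to its stop and let go so that it springs home. Leave the hood shut for at least five seconds of air, slide it fully back, and stand the dry mounts upright in the wooden box, one to a compartment. Set the polished mounts down rather than dropping them, and leave the other things on the bench where they are.

Things in the scene. Friction and masses are not known exactly. Their poses are not given: they have to be found in the camera images.
- dryer: specimen dryer fixed to the bench: grey low case 280 mm deep (x) by 244 mm wide (y), 58 mm high, front panel sloping at 45 degrees, slotted steel bed behind the panel, blower housing behind the bed. Origin: centre of its underside on the bench; x points to its rear (away from the robot at yaw 0), y to its left, z up
- dryer_bed (a point): centre of the bed's surface, 59 mm above the bench, axes as the dryer's. Free bed 112 mm (x) by 212 mm (y), edged by a front lip and side rails 6 mm high and, 58 mm behind the centre, the blower housing 33 mm high. With the hood fully back the bed is open above; the hood's front edge is then 54 mm behind the centre
- hood (a joint): sliding hood, m: 0 = at its rear stop (over the blower housing, bed open), 0.110 = at its front stop (bed covered). Stays where left, about 2 N of friction along the dryer's x. Upside-down U open at front and rear: clear top, aluminium edges and sides, 116 mm long, 236 wide, top 98 mm above the bench, 35 mm free height over the bed, so it passes over standing mounts
- hood_grip (a point): centre of the black upright grip tab on top of the hood, 110 mm above the bench, moves with the hood; tab 12 mm thick (dryer x), 70 mm wide (dryer y), standing from 98 to 120 mm above the bench. Axes as the dryer's
- start_knob (a joint): spring knob on the sloping panel, m: 0 = at rest, 0.012 = pulled out to its stop; the spring takes it home (2.8 N at rest, 7 N at the stop). It starts the timed fan when it is pulled right out
- knob_grip (a point): centre of the black round knob head, right half of the sloping panel; moves with it. Head 26 mm across (29 at the outer rim), 20 mm long; axis and pull direction (-0.707, 0, 0.707) in this point's axes, which are the dryer's. At rest 26 mm out from the panel, 53 mm above the bench; can be pinched across its sides (dryer y) from straight above or along its axis
- rinse_tray: shallow steel tray, 175 (x) by 235 (y) by 15 mm, fixed; walls 1.5 mm thick, inner floor 1.7 mm above the bench. It and the wooden box stand at the dryer's two sides, either way round. Origin: centre of its underside
- level_press: hand press with a lever, fixed on the bench behind the left end of the dryer, to be kept clear of: base 170 by 120 mm, 304 mm high; its raised lever reaches 114 mm in front of the origin (-x), at 270 to 300 mm height. Origin: under its middle
- store_box: wooden specimen box, fixed, lid open at its rear (+x), leaning back from x = +78 mm, 190 mm high. Body 152 (x) by 220 (y) mm, walls 7 mm thick, 42 high; partitions 3 mm thick, 30 high at y = -35.5 and +35.5 mm make three compartments 136 mm (x) by 66 mm (y), centres at y = -70, 0, +70 mm; inner floor 4 mm above the bench. Origin: centre of its underside
- mount_1: specimen mount: round resin puck 30 mm across and 18 mm high, black with a polished metal section in its top face; about 20 to 45 g. Origin: centre of its underside, z up out of the polished face. None if absent in this run (two or three of the four are there)
- mount_2: specimen mount: round resin puck 34 mm across and 21 mm high, red with a polished metal section in its top face; about 20 to 45 g. Origin: centre of its underside, z up out of the polished face. None if absent in this run (two or three of the four are there)
- mount_3: specimen mount: round resin puck 38 mm across and 18 mm high, tan with a polished metal section in its top face; about 20 to 45 g. Origin: centre of its underside, z up out of the polished face. None if absent in this run (two or three of the four are there)
- mount_4: specimen mount: round resin puck 30 mm across and 21 mm high, black with a polished metal section in its top face; about 20 to 45 g. Origin: centre of its underside, z up out of the polished face. None if absent in this run (two or three of the four are there)
- loupe: bystander, to be left alone: white stand loupe, 40 mm across, 36 mm high, lying loose on the bench. Origin: centre of its underside
- timer: bystander, to be left alone: white bench timer 60 by 70 by 23 mm, lying loose on the bench. Origin: centre of its underside
- tweezers: bystander, to be left alone: steel tweezers 134 mm long, lying loose on the bench. Origin: centre of its underside
- screwdriver: bystander, to be left alone: red-handled screwdriver 190 mm long, lying loose on the bench. Origin: centre of its underside

How it is judged:
By the outcome, as a careful person would: the job done as asked, in the order asked, and still so for the second after the job is handed in, with the robot touching nothing.
Of mount_1, mount_2, mount_3, mount_4 only 2 to 3 are there at a start; the rules pass over those that are not, and their reading is None.
At some moment in a run one of mount_1, mount_2, mount_3, mount_4 may be knocked a few centimetres aside while the robot is not near it.
It also fails if it takes over 210 s, if anything falls off the work surface, if the arm or the gripper's body presses on something with over 40 N, if the wrist force passes 120 N, or if a joint passes its speed limit or range.

## Working session

There is one attempt and no reset: what is moved stays moved. The work goes in short steps, Python scripts to look and compute and a tool call to move; the robot and the scene stay as the last step left them, time stands still between calls to the robot, and variables do not carry over. Pictures are saved under pics/ and viewed, at most 14 in all, crops included, and the job is handed in when it is done.

Besides the shell and the picture viewer there is one more tool, called in YAML: its name, and indented under it one key for each argument. send_rows: Moves the arm, as the interface text tells. Its arguments: {"type":"object","properties":{"series":{"type":"array","items":{"type":"object","properties":{"ax":{"type":"number"},"ay":{"type":"number"},"az":{"type":"number"},"dx":{"type":"number"},"dy":{"type":"number"},"dz":{"type":"number"},"hand":{"type":"number"}}}}},"required":["series"]}

```bash
mkdir -p pics; ls; cat > h.py <<'E'
import numpy as np, cv2
from cell import read_state, get_image, finish_job
from scipy.spatial.transform import Rotation as Ro
def snap(name,fn):
    im=get_image(name); cv2.imwrite('pics/'+fn,im['pixels'][:,:,::-1]); np.savez('pics/'+fn+'.npz',**{k:np.array(v) for k,v in im.items()}); return im
def load(fn): return dict(np.load('pics/'+fn+'.npz'))
def ray(im,u,v,z):
    d=np.linalg.inv(im['mtx'])@[u,v,1]; R=im['R'];d=R.T@d; c=-R.T@im['t']; return c+d*(z-c[2])/d[2]
def proj(im,X):
    p=im['mtx']@(im['R']@np.asarray(X,float)+im['t']); return p[:2]/p[2]
def st():
    s=read_state(); print('t',s['clock'],'pos',np.round(s['eef_pos'],1),'rot',np.round(s['tool_rot'],3),'w',s['width'],'F',np.round(s['force'],1),'gf',s['gripper_force']); return s
def tool(d,s=None):  # world shift mm -> tool cm
    s=s or read_state(); return np.round(Ro.from_euler('xyz',s['tool_rot']).as_matrix().T@np.asarray(d,float)/10,2)
E
python3 - <<'E'
from h import *
s=st();print(s)
for n in('scene','side','wrist'):
    im=snap(n,n+'1.png');print(n,-im['R'].T@im['t'])
a=[cv2.imread(f'pics/{n}1.png') for n in('scene','side')]
E
```

```text
pics
t 0.0 pos [189.2 621.2 230.4] rot [-3.14  -0.     2.846] w 85.72995337181497 F [-0.5 -0.5  0.8] gf 0.0
{'clock': 0.0, 'qpos': array([-1.34083986,  0.62930741,  0.03845329,  1.51837206, -0.02703788,
        0.99628606, -0.02000407]), 'qd': array([-0.00022418,  0.00037471,  0.0004653 ,  0.00019728,  0.00071084,
        0.00098064,  0.00293494]), 'tau': array([-3.85134890e-04, -5.63408625e+01,  1.22638173e+00, -1.93450338e+01,
        1.10350846e-02,  1.03152005e-02, -4.90215569e-06]), 'eef_pos': array([189.23862142, 621.19561425, 230.41306968]), 'tool_rot': array([-3.13973767e+00, -2.58998964e-06,  2.84580223e+00]), 'force': array([-0.52822868, -0.48811281,  0.77957817]), 'torque': array([ 0.02934173, -0.05525154,  0.03396685]), 'gripper_force': 0.0, 'width': 85.72995337181497}
scene [-206.94680512 -967.29661093  684.97819107]
side [-146.3350519  -216.15044187 1265.22159318]
wrist [117.78352188 643.37448155 372.8644508 ]
```

View pics/scene1.png

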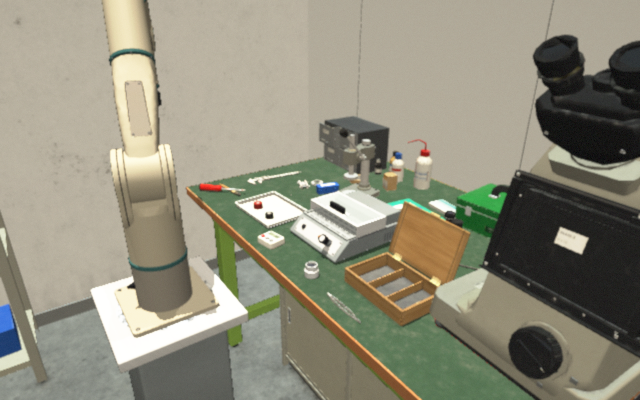

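View pics/side1.png

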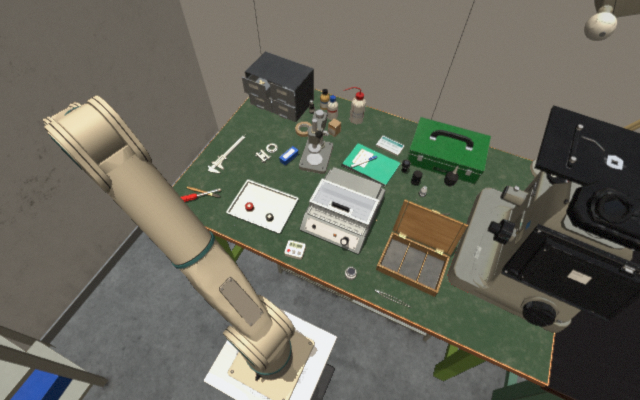

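The tray is to the left of the dryer with red and black mounts in it. The box is to the right, the press behind. Enlarging next.

```bash
python3 - <<'E'
import cv2
a=cv2.imread('pics/side1.png')[165:295,215:475];cv2.imwrite('pics/c1.png',cv2.resize(a,None,fx=3,fy=3,interpolation=cv2.INTER_CUBIC))
E
```

```text
(no output)
```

View pics/c1.png

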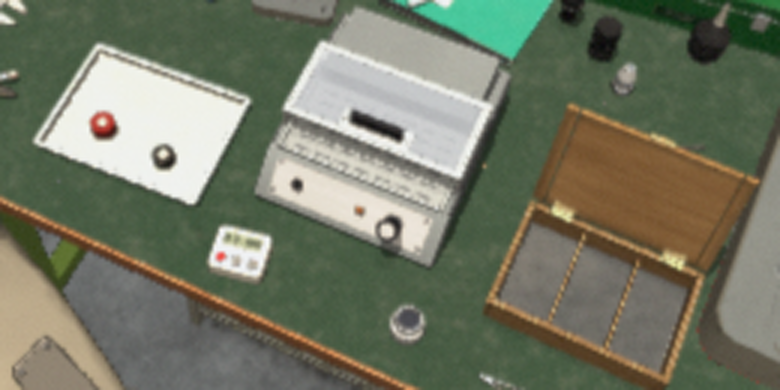

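View pics/wrist1.png

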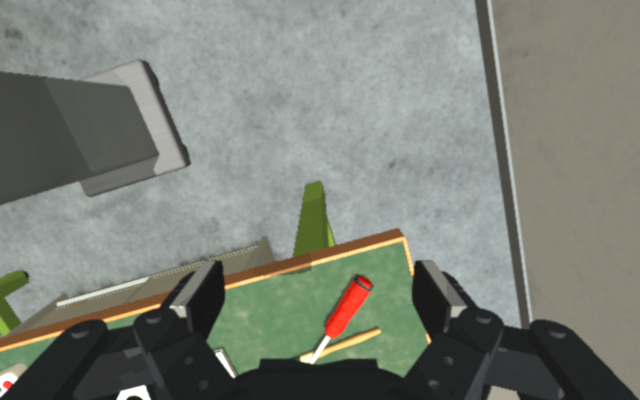

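The wrist view currently shows the bench's left corner, so it doesn't help yet. In the crop the hood stands part-way forward: its top corners are near (320,42), (497,100), (457,180), (287,106). Tray, box, tab and knob are all clear. I'll compute rough positions.

```bash
python3 - <<'E'
from h import *
im=load('side1.png')
P={'tray':(15,[(98,44),(250,99),(195,205),(35,142)]),'box':(42,[(535,205),(702,275),(667,378),(490,300)]),
'hood':(98,[(320,42),(497,100),(457,180),(287,106)]),'tab':(120,[(352,110),(405,128)]),'knob':(60,[(387,231)]),'red':(21,[(103,122)]),'blk':(20,[(163,154)]),'timer':(23,[(240,248)]),'loupe':(36,[(407,318)]),'dryfront':(0,[(255,193),(432,266)])}
for k,(z,l) in P.items():
    X=np.array([ray(im,215+u/3,165+v/3,z)[:2] for u,v in l]);print(k,X.round().tolist(),X.mean(0).round(1))
    if len(X)==4: print('  sides',[np.linalg.norm(X[i]-X[i-1]).round() for i in range(4)],'yaw',[np.degrees(np.arctan2(*(-(X[b]-X[a])*[1,-1]))).round(1) for a,b in((0,1),(3,2))])
w=load('wrist1.png');print(w['R'].round(3),Ro.from_euler('xyz',read_state()['tool_rot']).as_matrix().round(3))
E
```

```text
tray [[557.0, 431.0], [568.0, 200.0], [395.0, 189.0], [385.0, 421.0]] [476.2 310.2]
  sides [np.float64(172.0), np.float64(231.0), np.float64(173.0), np.float64(233.0)] yaw [np.float64(-177.2), np.float64(-177.5)]
box [[568.0, -198.0], [566.0, -408.0], [424.0, -405.0], [425.0, -192.0]] [ 495.4 -300.8]
  sides [np.float64(143.0), np.float64(210.0), np.float64(142.0), np.float64(213.0)] yaw [np.float64(179.4), np.float64(179.7)]
hood [[639.0, 131.0], [655.0, -107.0], [526.0, -104.0], [532.0, 126.0]] [587.9  11.8]
  sides [np.float64(108.0), np.float64(238.0), np.float64(129.0), np.float64(230.0)] yaw [np.float64(-176.2), np.float64(178.6)]
tab [[548.0, 46.0], [553.0, -23.0]] [550.6  11.4]
knob [[446.0, -50.0]] [445.7 -49.9]
red [[448.0, 355.0]] [447.5 355.1]
blk [[440.0, 260.0]] [440.1 260.2]
timer [[364.0, 108.0]] [363.8 107.9]
loupe [[364.0, -113.0]] [ 364.  -112.6]
dryfront [[451.0, 133.0], [455.0, -111.0]] [453.1  10.9]
[[ 0.291  0.957 -0.002]
 [ 0.916 -0.278  0.29 ]
 [ 0.277 -0.086 -0.957]] [[-0.957  0.292 -0.   ]
 [ 0.292  0.957 -0.001]
 [ 0.    -0.001 -1.   ]]
```

The fits agree with the given sizes: tray (476,310), box (495,-301), dryer centre near (593,11), knob near (446,-50). I'll bring the wrist camera over the tray and dryer.

send_rows:
  series:
    - {"dx":-4,"dy":-3.7,"dz":-0.2,"az":-0.04}
    - {"dx":-8,"dy":-7.4,"dz":-0.5,"az":-0.1}
    - {"dx":-12,"dy":-11,"dz":-0.8,"az":-0.15}
    - {"dx":-16,"dy":-15,"dz":-1,"az":-0.2}
    - {"dx":-20,"dy":-19,"dz":-1.2,"az":-0.25}
    - {"dx":-24,"dy":-22.5,"dz":-1.5,"az":-0.31}
    - {"dx":-28,"dy":-26.3,"dz":-2,"az":-0.31}
    - {"dx":-32,"dy":-30,"dz":-2,"az":-0.31}
    - {"dx":-35.4,"dy":-33.2,"dz":-2,"az":-0.31}
    - {"dx":-35.4,"dy":-33.2,"dz":-2,"az":-0.31}

```text
invalid input at $.series[0]: expected keys ax, ay, az, dx, dy, dz, hand
```

```bash
python3 - <<'E'
from h import *
s=st(); im=snap('wrist','w2.png'); print(-im['R'].T@im['t'])
print(tool([0,-400,0]))
s=load('side1.png');print('press',ray(s,316,155,0),ray(s,303,165,0),ray(s,331,172,0))
E
```

```text
t 0.15 pos [189.3 621.3 230.6] rot [-3.14  -0.     2.846] w 85.26688861689838 F [0.1 0.3 0.1] gf 0.0
[117.80123355 643.42673356 372.98415992]
[-11.66 -38.26   0.04]
press [812.77270774 239.07095926   0.        ] [737.51137886 265.1810596    0.        ] [756.11189025 140.49459065   0.        ]
```

View pics/w2.png

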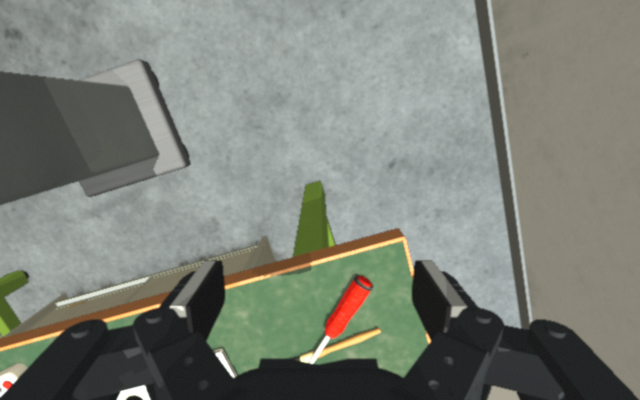

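send_rows:
  series:
    - {"ax":0,"ay":0,"az":-0.05,"dx":-4,"dy":-3.7,"dz":-0.2,"hand":0}
    - {"ax":0,"ay":0,"az":-0.1,"dx":-8,"dy":-7.4,"dz":-0.5,"hand":0}
    - {"ax":0,"ay":0,"az":-0.15,"dx":-12,"dy":-11,"dz":-0.8,"hand":0}
    - {"ax":0,"ay":0,"az":-0.2,"dx":-16,"dy":-15,"dz":-1,"hand":0}
    - {"ax":0,"ay":0,"az":-0.25,"dx":-20,"dy":-19,"dz":-1.5,"hand":0}
    - {"ax":0,"ay":0,"az":-0.31,"dx":-24,"dy":-22.5,"dz":-2,"hand":0}
    - {"ax":0,"ay":0,"az":-0.31,"dx":-28,"dy":-26.3,"dz":-3,"hand":0}
    - {"ax":0,"ay":0,"az":-0.31,"dx":-32,"dy":-30,"dz":-4,"hand":0}
    - {"ax":0,"ay":0,"az":-0.31,"dx":-35.4,"dy":-33.2,"dz":-5,"hand":0}
    - {"ax":0,"ay":0,"az":-0.31,"dx":-35.4,"dy":-33.2,"dz":-5,"hand":0}

```text
clock: 1.2
eef_pos: [432.6, 197.9, 281.9]
tool_rot: [-3.141, 0.001, -3.13]
force: [0.8, 0.2, 0.5]
width: 85.7
gripper_force: 0.0
```

```bash
python3 - <<'E'
from h import *
s=st(); im=snap('wrist','w3.png'); print(-im['R'].T@im['t'])
for p in [(448,355,21),(440,260,21),(446,-50,53),(550,11,120)]: print(proj(im,p))
E
```

```text
t 1.2 pos [432.6 197.9 281.9] rot [-3.141e+00  1.000e-03 -3.130e+00] w 85.67059107372648 F [0.8 0.2 0.5] gf 0.0
[357.69027825 197.41506365 424.24813846]
[439.59061064 182.1924551 ]
[366.20550219 175.18054802]
[108.58456067 182.42919204]
[143.45903276 290.9952562 ]
```

View pics/w3.png

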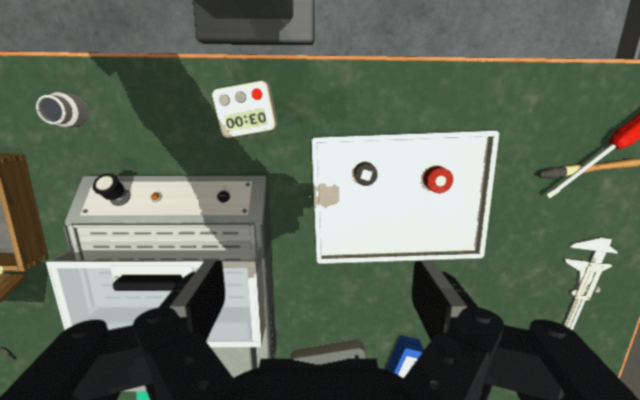

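The dryer edges run parallel to image rows, so the dryer yaw is about the tool's, +0.01 rad. The knob head is at (105,184), tab top at x 113–186, y about 277, black at (366,174), red at (439,180).

```bash
python3 - <<'E'
from h import *
im=load('w3.png');f=lambda n,u,v,z:print(n,ray(im,u,v,z).round(1))
f('red',439,181,21);f('blk18',366,174,18);f('blk21',366,174,21)
f('tabL',183,277,120);f('tabR',113,277,120);f('hood fr',48,262,98);f('hood fl',258,262,98);f('knob',105,184,65)
f('drypanel top l',268,177,5);f('panel r',66,225,5)
f('tray',314,138,15);f('tray',497,131,15);f('loupe',60,110,36);f('timer',245,110,23)
print(tool([-432.6+505,11-197.9,0]))
E
```

```text
red [446.4 354.   21. ]
blk18 [439.1 260.1  18. ]
blk21 [438.5 259.7  21. ]
tabL [532.5  55.6 120. ]
tabR [533.4 -19.  120. ]
hood fr [ 528.  -104.5   98. ]
hood fl [525.1 131.9  98. ]
knob [445.  -46.5  65. ]
drypanel top l [447.4 131.8   5. ]
panel r [ 519.1 -152.2    5. ]
tray [394.6 192.7  15. ]
tray [383.2 420.9  15. ]
loupe [ 364.4 -102.5   36. ]
timer [361.9 109.7  23. ]
[ -7.17 -18.72   0.11]
```

send_rows:
  series:
    - {"ax":0,"ay":0,"az":0,"dx":-2,"dy":-4.5,"dz":0,"hand":1}
    - {"ax":0,"ay":0,"az":0,"dx":-4,"dy":-9,"dz":1,"hand":1}
    - {"ax":0,"ay":0,"az":0,"dx":-5.5,"dy":-13.5,"dz":2,"hand":1}
    - {"ax":0,"ay":0,"az":0,"dx":-7,"dy":-18.3,"dz":4,"hand":1}
    - {"ax":0,"ay":0,"az":0,"dx":-7,"dy":-18.3,"dz":8,"hand":1}
    - {"ax":0,"ay":0,"az":0,"dx":-7,"dy":-18.3,"dz":12,"hand":1}
    - {"ax":0,"ay":0,"az":0,"dx":-7,"dy":-18.3,"dz":16,"hand":1}
    - {"ax":0,"ay":0,"az":0,"dx":-7,"dy":-18.3,"dz":17.6,"hand":1}
    - {"ax":0,"ay":0,"az":0,"dx":-7,"dy":-18.3,"dz":17.6,"hand":1}
    - {"ax":0,"ay":0,"az":0,"dx":-7,"dy":-18.3,"dz":17.6,"hand":1}

```text
clock: 2.25
eef_pos: [504.1, 19.2, 105.5]
tool_rot: [3.142, 0.0, -3.127]
force: [0.3, -0.9, 0.9]
width: 0.0
gripper_force: 0.0
```

send_rows:
  series:
    - {"ax":0,"ay":0,"az":0,"dx":-1,"dy":0,"dz":0,"hand":1}
    - {"ax":0,"ay":0,"az":0,"dx":-2,"dy":0,"dz":0,"hand":1}
    - {"ax":0,"ay":0,"az":0,"dx":-3,"dy":0,"dz":0,"hand":1}
    - {"ax":0,"ay":0,"az":0,"dx":-4,"dy":0,"dz":0,"hand":1}
    - {"ax":0,"ay":0,"az":0,"dx":-5,"dy":0,"dz":0,"hand":1}
    - {"ax":0,"ay":0,"az":0,"dx":-6,"dy":0,"dz":0,"hand":1}

```text
clock: 2.85
eef_pos: [564.4, 19.9, 105.3]
tool_rot: [3.142, -0.001, -3.127]
force: [-3.4, -0.0, 1.8]
width: -0.2
gripper_force: 1.4
```

send_rows:
  series:
    - {"ax":0,"ay":0,"az":0,"dx":-0.7,"dy":0,"dz":0,"hand":1}
    - {"ax":0,"ay":0,"az":0,"dx":-1.4,"dy":0,"dz":0,"hand":1}
    - {"ax":0,"ay":0,"az":0,"dx":-2,"dy":0,"dz":0,"hand":1}

```text
clock: 3.15
eef_pos: [584.4, 20.1, 105.2]
tool_rot: [-3.142, -0.0, -3.127]
force: [-3.1, -0.2, 1.4]
width: -0.3
gripper_force: 1.2
```

send_rows:
  series:
    - {"ax":0,"ay":0,"az":0,"dx":-0.5,"dy":0,"dz":0,"hand":1}
    - {"ax":0,"ay":0,"az":0,"dx":-1,"dy":0,"dz":0,"hand":1}

```text
clock: 3.35
eef_pos: [594.1, 20.2, 105.2]
tool_rot: [-3.142, -0.0, -3.127]
force: [-2.4, -0.8, 1.6]
width: 0.0
gripper_force: 1.2
```

send_rows:
  series:
    - {"ax":0,"ay":0,"az":0,"dx":-0.5,"dy":0,"dz":0,"hand":1}
    - {"ax":0,"ay":0,"az":0,"dx":-1,"dy":0,"dz":0,"hand":1}
    - {"ax":0,"ay":0,"az":0,"dx":-1.5,"dy":0,"dz":0,"hand":1}

```text
clock: 3.65
eef_pos: [609.1, 20.4, 105.2]
tool_rot: [-3.142, -0.0, -3.127]
force: [-1.7, -0.1, 1.0]
width: -0.1
gripper_force: 1.2
```

send_rows:
  series:
    - {"ax":0,"ay":0,"az":0,"dx":-0.4,"dy":0,"dz":0,"hand":1}
    - {"ax":0,"ay":0,"az":0,"dx":-0.8,"dy":0,"dz":0,"hand":1}

```text
clock: 3.85
eef_pos: [612.0, 20.5, 104.8]
tool_rot: [-3.141, -0.011, -3.128]
force: [-17.6, -0.0, 12.9]
width: 0.3
gripper_force: 9.0
```

The hood is at its rear stop. Now backing off, lifting, and going over the tray.

send_rows:
  series:
    - {"ax":0,"ay":0,"az":0,"dx":1.5,"dy":0,"dz":0,"hand":1}
    - {"ax":0,"ay":0,"az":0,"dx":1.5,"dy":0,"dz":-4,"hand":1}
    - {"ax":0,"ay":0,"az":0,"dx":3,"dy":0,"dz":-8,"hand":1}
    - {"ax":0,"ay":0,"az":0,"dx":5,"dy":3,"dz":-11,"hand":0.8}
    - {"ax":0,"ay":0,"az":0,"dx":8,"dy":6,"dz":-13,"hand":0.5}
    - {"ax":0,"ay":0,"az":0,"dx":11,"dy":9,"dz":-14,"hand":0.3}
    - {"ax":0,"ay":0,"az":0,"dx":14,"dy":12,"dz":-15,"hand":0.3}
    - {"ax":0,"ay":0,"az":0,"dx":17,"dy":15,"dz":-15,"hand":0.3}
    - {"ax":0,"ay":0,"az":0,"dx":17,"dy":18,"dz":-15,"hand":0.3}
    - {"ax":0,"ay":0,"az":0,"dx":17,"dy":18,"dz":-15,"hand":0.3}

```text
clock: 4.85
eef_pos: [444.5, 203.9, 256.3]
tool_rot: [3.137, 0.004, -3.12]
force: [0.7, -0.2, 0.3]
width: 59.5
gripper_force: 0.0
```

```bash
python3 - <<'E'
from h import *
s=st(); im=snap('wrist','w4.png')
for p in [(446,354,21),(438.5,260,20),(445,-47,60)]: print(proj(im,p))
E
```

```text
t 4.85 pos [444.5 203.9 256.3] rot [ 3.137  0.004 -3.12 ] w 59.49740629152798 F [ 0.7 -0.2  0.3] gf 0.0
[441.59020174 176.11579774]
[363.78146451 168.11501453]
[ 82.33346553 174.8833794 ]
```

View pics/w4.png

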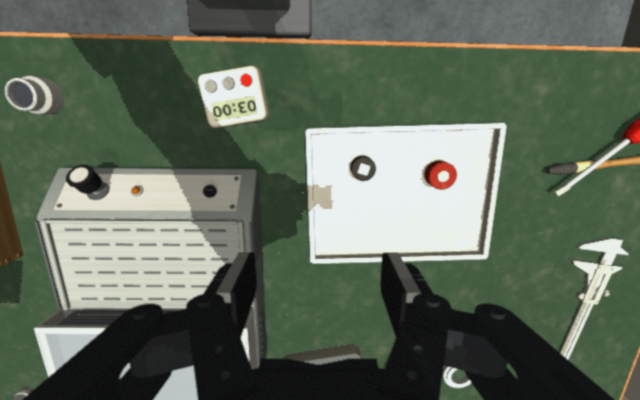

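Hood is back and the bed is open: bed front edge at y=222 from x 48 to 245, rear at about y=308. Red is at (443,176), black at (364,168), both unmoved.

```bash
python3 - <<'E'
from h import *
im=load('w4.png');f=lambda n,u,v,z:print(n,ray(im,u,v,z).round(1))
f('red',442,175,21);f('blk20',364,168,20)
f('bed FR',48,222,65);f('bed FL',245,222,65);f('bed RR',62,308,65);f('hoodf',36,328,98);f('knob',80,177,65);f('knob base',90,184,45)
s=read_state();print(tool([446.5-s['eef_pos'][0],354.5-s['eef_pos'][1],0],s))
E
```

```text
red [444.6 354.3  21. ]
blk20 [438.4 260.3  20. ]
bed FR [497.7 -91.2  65. ]
bed FL [493.2 125.6  65. ]
bed RR [607.9 -99.   65. ]
hoodf [ 610.6 -103.3   98. ]
knob [446.2 -46.2  65. ]
knob base [458.7 -51.4  45. ]
[-0.43 15.34  0.04]
```

send_rows:
  series:
    - {"ax":0,"ay":0,"az":0,"dx":-0.1,"dy":4.5,"dz":1,"hand":0.3}
    - {"ax":0,"ay":0,"az":0,"dx":-0.1,"dy":9,"dz":3,"hand":0.3}
    - {"ax":0,"ay":0,"az":0,"dx":-0.1,"dy":13,"dz":6,"hand":0.3}
    - {"ax":0,"ay":0,"az":0,"dx":-0.1,"dy":15.05,"dz":10,"hand":0.3}
    - {"ax":0,"ay":0,"az":0,"dx":-0.1,"dy":15.05,"dz":14,"hand":0.3}
    - {"ax":0,"ay":0,"az":0,"dx":-0.1,"dy":15.05,"dz":18,"hand":0.3}
    - {"ax":0,"ay":0,"az":0,"dx":-0.1,"dy":15.05,"dz":21,"hand":0.3}
    - {"ax":0,"ay":0,"az":0,"dx":-0.1,"dy":15.05,"dz":23,"hand":0.3}
    - {"ax":0,"ay":0,"az":0,"dx":-0.1,"dy":15.05,"dz":24.2,"hand":0.3}
    - {"ax":0,"ay":0,"az":0,"dx":-0.1,"dy":15.05,"dz":24.6,"hand":0.3}

```text
clock: 5.9
eef_pos: [443.9, 347.8, 8.2]
tool_rot: [-3.141, -0.0, -3.129]
force: [-1.0, 0.9, -0.7]
width: 60.0
gripper_force: 0.0
```

send_rows:
  series:
    - {"ax":0,"ay":0,"az":0,"dx":0,"dy":0,"dz":0,"hand":0.4}
    - {"ax":0,"ay":0,"az":0,"dx":0,"dy":0,"dz":0,"hand":0.5}
    - {"ax":0,"ay":0,"az":0,"dx":0,"dy":0,"dz":0,"hand":0.6}
    - {"ax":0,"ay":0,"az":0,"dx":0,"dy":0,"dz":0,"hand":0.7}
    - {"ax":0,"ay":0,"az":0,"dx":0,"dy":0,"dz":0,"hand":0.8}
    - {"ax":0,"ay":0,"az":0,"dx":0,"dy":0,"dz":0,"hand":0.8}

```text
clock: 6.5
eef_pos: [444.0, 349.4, 10.9]
tool_rot: [3.14, 0.002, -3.127]
force: [-0.4, 0.3, 5.7]
width: 31.0
gripper_force: 58.9
```

send_rows:
  series:
    - {"ax":0,"ay":0,"az":0,"dx":0,"dy":0,"dz":-1,"hand":0.8}
    - {"ax":0,"ay":0,"az":0,"dx":0,"dy":0,"dz":-3,"hand":0.8}
    - {"ax":0,"ay":0,"az":0,"dx":0,"dy":0,"dz":-6,"hand":0.8}
    - {"ax":0,"ay":0,"az":0,"dx":0,"dy":0,"dz":-10,"hand":0.8}
    - {"ax":0,"ay":0,"az":0,"dx":0,"dy":0,"dz":-13,"hand":0.8}
    - {"ax":0,"ay":0,"az":0,"dx":0,"dy":0,"dz":-14,"hand":0.8}
    - {"ax":0,"ay":0,"az":0,"dx":0,"dy":0,"dz":-14,"hand":0.8}

```text
clock: 7.2
eef_pos: [444.0, 349.4, 151.4]
tool_rot: [3.139, 0.003, -3.127]
force: [0.1, 0.9, -0.4]
width: 30.8
gripper_force: 59.5
```

```bash
python3 - <<'E'
from h import *
s=st(); a=[]
for n in('wrist','scene','side'): im=snap(n,n[0]+'5.png')
p=s['eef_pos'];
print(proj(load('s5.png'),p))
a=[cv2.resize(cv2.imread('pics/w5.png')[180:400,170:480],(560,400))]
for n in ('scene','side'):
    pass
im=load('w5.png'); print(proj(im,p))
cv2.imwrite('pics/c5.png',a[0])
E
```

```text
t 7.2 pos [444.  349.4 151.4] rot [ 3.139e+00  3.000e-03 -3.127e+00] w 30.767766517849918 F [ 0.1  0.9 -0.4] gf 59.52606928534806
[245.02842434 187.90739561]
[317.18267816 266.06868546]
```

View pics/c5.png

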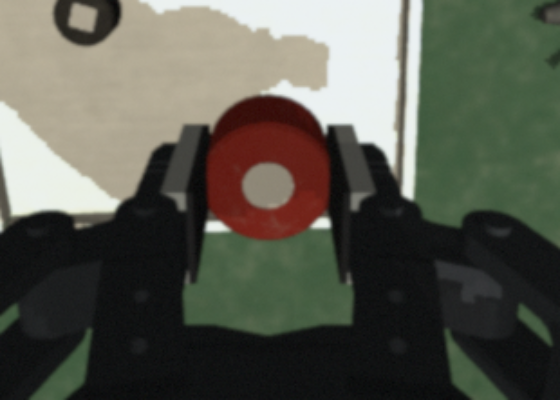

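Red is held upright between the pads. Carrying it to the bed's left half.

send_rows:
  series:
    - {"ax":0,"ay":0,"az":0,"dx":-1,"dy":-3,"dz":0,"hand":0.8}
    - {"ax":0,"ay":0,"az":0,"dx":-2.5,"dy":-7,"dz":0,"hand":0.8}
    - {"ax":0,"ay":0,"az":0,"dx":-4,"dy":-11,"dz":0,"hand":0.8}
    - {"ax":0,"ay":0,"az":0,"dx":-5.5,"dy":-15,"dz":0,"hand":0.8}
    - {"ax":0,"ay":0,"az":0,"dx":-7,"dy":-19,"dz":0,"hand":0.8}
    - {"ax":0,"ay":0,"az":0,"dx":-8.5,"dy":-23,"dz":0,"hand":0.8}
    - {"ax":0,"ay":0,"az":0,"dx":-9.7,"dy":-26,"dz":0,"hand":0.8}
    - {"ax":0,"ay":0,"az":0,"dx":-9.7,"dy":-28.5,"dz":1,"hand":0.8}
    - {"ax":0,"ay":0,"az":0,"dx":-9.7,"dy":-29,"dz":3,"hand":0.8}
    - {"ax":0,"ay":0,"az":0,"dx":-9.7,"dy":-29,"dz":5,"hand":0.8}

```text
clock: 8.35
eef_pos: [543.5, 57.7, 97.3]
tool_rot: [-3.14, -0.002, -3.131]
force: [-0.0, 0.5, -1.0]
width: 30.8
gripper_force: 59.5
```

send_rows:
  series:
    - {"ax":0,"ay":0,"az":0,"dx":0,"dy":0,"dz":1,"hand":0.8}
    - {"ax":0,"ay":0,"az":0,"dx":0,"dy":0,"dz":2,"hand":0.8}
    - {"ax":0,"ay":0,"az":0,"dx":0,"dy":0,"dz":2,"hand":0.8}
    - {"ax":0,"ay":0,"az":0,"dx":0,"dy":0,"dz":2,"hand":0.8}

```text
clock: 8.75
eef_pos: [544.4, 60.5, 79.3]
tool_rot: [3.142, -0.0, -3.127]
force: [-0.3, -0.2, -0.7]
width: 31.1
gripper_force: 59.5
```

send_rows:
  series:
    - {"ax":0,"ay":0,"az":0,"dx":0,"dy":0,"dz":0.3,"hand":0.8}
    - {"ax":0,"ay":0,"az":0,"dx":0,"dy":0,"dz":0.6,"hand":0.8}
    - {"ax":0,"ay":0,"az":0,"dx":0,"dy":0,"dz":0.8,"hand":0.8}
    - {"ax":0,"ay":0,"az":0,"dx":0,"dy":0,"dz":0.8,"hand":0.8}

```text
clock: 9.15
eef_pos: [544.2, 60.1, 71.2]
tool_rot: [-3.142, -0.0, -3.127]
force: [-0.3, -0.4, -0.7]
width: 31.1
gripper_force: 59.5
```

send_rows:
  series:
    - {"ax":0,"ay":0,"az":0,"dx":0,"dy":0,"dz":0.1,"hand":0.8}
    - {"ax":0,"ay":0,"az":0,"dx":0,"dy":0,"dz":0.2,"hand":0.8}
    - {"ax":0,"ay":0,"az":0,"dx":0,"dy":0,"dz":0.2,"hand":0.8}

```text
clock: 9.45
eef_pos: [544.2, 60.1, 69.2]
tool_rot: [-3.142, -0.0, -3.127]
force: [-0.0, 0.7, -0.5]
width: 30.7
gripper_force: 59.5
```

send_rows:
  series:
    - {"ax":0,"ay":0,"az":0,"dx":0,"dy":0,"dz":0.1,"hand":0.8}
    - {"ax":0,"ay":0,"az":0,"dx":0,"dy":0,"dz":0.1,"hand":0.8}

```text
clock: 9.65
eef_pos: [544.2, 60.1, 68.2]
tool_rot: [-3.142, -0.0, -3.127]
force: [0.0, 0.1, 0.1]
width: 31.2
gripper_force: 59.5
```

send_rows:
  series:
    - {"ax":0,"ay":0,"az":0,"dx":0,"dy":0,"dz":0.1,"hand":0.8}
    - {"ax":0,"ay":0,"az":0,"dx":0,"dy":0,"dz":0.1,"hand":0.8}

```text
clock: 9.85
eef_pos: [544.4, 60.1, 67.9]
tool_rot: [3.142, 0.0, -3.128]
force: [-0.7, 0.3, 5.3]
width: 30.3
gripper_force: 60.2
```

Contact with the bed. Releasing and going back for the black one.

send_rows:
  series:
    - {"ax":0,"ay":0,"az":0,"dx":0,"dy":0,"dz":0,"hand":0.5}
    - {"ax":0,"ay":0,"az":0,"dx":0,"dy":0,"dz":0,"hand":0.3}
    - {"ax":0,"ay":0,"az":0,"dx":0,"dy":0,"dz":0,"hand":0.3}
    - {"ax":0,"ay":0,"az":0,"dx":0,"dy":0,"dz":0,"hand":0.3}
    - {"ax":0,"ay":0,"az":0,"dx":0,"dy":0,"dz":-1,"hand":0.3}
    - {"ax":0,"ay":0,"az":0,"dx":0,"dy":0,"dz":-3,"hand":0.3}
    - {"ax":0,"ay":0,"az":0,"dx":0,"dy":0,"dz":-7,"hand":0.3}
    - {"ax":0,"ay":0,"az":0,"dx":1,"dy":2,"dz":-11,"hand":0.3}
    - {"ax":0,"ay":0,"az":0,"dx":4,"dy":5,"dz":-13,"hand":0.3}
    - {"ax":0,"ay":0,"az":0,"dx":7,"dy":9,"dz":-13,"hand":0.3}

```text
clock: 10.85
eef_pos: [475.0, 149.0, 201.0]
tool_rot: [3.14, 0.007, -3.132]
force: [0.4, 2.0, -0.4]
width: 59.7
gripper_force: 0.0
```

send_rows:
  series:
    - {"ax":0,"ay":0,"az":0,"dx":1,"dy":3,"dz":0,"hand":0.3}
    - {"ax":0,"ay":0,"az":0,"dx":2,"dy":6,"dz":0,"hand":0.3}
    - {"ax":0,"ay":0,"az":0,"dx":3.5,"dy":8,"dz":0,"hand":0.3}
    - {"ax":0,"ay":0,"az":0,"dx":3.5,"dy":10,"dz":0,"hand":0.3}
    - {"ax":0,"ay":0,"az":0,"dx":3.5,"dy":10.8,"dz":0,"hand":0.3}
    - {"ax":0,"ay":0,"az":0,"dx":3.5,"dy":10.8,"dz":0,"hand":0.3}
    - {"ax":0,"ay":0,"az":0,"dx":3.5,"dy":10.8,"dz":0,"hand":0.3}
    - {"ax":0,"ay":0,"az":0,"dx":3.5,"dy":10.8,"dz":0,"hand":0.3}

```text
clock: 11.65
eef_pos: [436.9, 255.0, 197.3]
tool_rot: [-3.141, -0.0, -3.13]
force: [0.2, 0.5, 0.6]
width: 59.8
gripper_force: 0.0
```

```bash
python3 - <<'E'
from h import *
s=st(); im=snap('wrist','w6.png')
print(proj(im,(438.4,260.3,20)),proj(im,(544,60,80)))
cv2.imwrite('pics/c6.png',cv2.imread('pics/w6.png'))
E
```

```text
t 11.65 pos [436.9 255.  197.3] rot [-3.141 -0.    -3.13 ] w 59.786839056954115 F [0.2 0.5 0.6] gf 0.0
[322.80910348 185.54003853] [108.32654636 307.36417856]
```

View pics/c6.png

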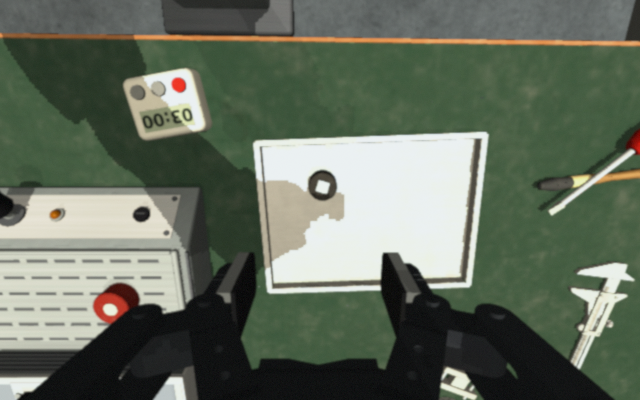

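Red stands on the bed at (110,309), and black is unmoved at (322,186).

send_rows:
  series:
    - {"ax":0,"ay":0,"az":0,"dx":-0.2,"dy":0.5,"dz":4,"hand":0.3}
    - {"ax":0,"ay":0,"az":0,"dx":-0.2,"dy":0.5,"dz":8,"hand":0.3}
    - {"ax":0,"ay":0,"az":0,"dx":-0.2,"dy":0.5,"dz":12,"hand":0.3}
    - {"ax":0,"ay":0,"az":0,"dx":-0.2,"dy":0.5,"dz":15,"hand":0.35}
    - {"ax":0,"ay":0,"az":0,"dx":-0.2,"dy":0.5,"dz":17,"hand":0.4}
    - {"ax":0,"ay":0,"az":0,"dx":-0.2,"dy":0.5,"dz":18.5,"hand":0.4}
    - {"ax":0,"ay":0,"az":0,"dx":-0.2,"dy":0.5,"dz":18.9,"hand":0.4}
    - {"ax":0,"ay":0,"az":0,"dx":-0.2,"dy":0.5,"dz":18.9,"hand":0.4}
    - {"ax":0,"ay":0,"az":0,"dx":-0.2,"dy":0.5,"dz":18.9,"hand":0.4}

```text
clock: 12.6
eef_pos: [439.0, 261.6, 9.0]
tool_rot: [3.141, 0.001, -3.128]
force: [-0.3, 1.4, 1.0]
width: 51.5
gripper_force: 0.0
```

send_rows:
  series:
    - {"ax":0,"ay":0,"az":0,"dx":0,"dy":0,"dz":0,"hand":0.5}
    - {"ax":0,"ay":0,"az":0,"dx":0,"dy":0,"dz":0,"hand":0.6}
    - {"ax":0,"ay":0,"az":0,"dx":0,"dy":0,"dz":0,"hand":0.7}
    - {"ax":0,"ay":0,"az":0,"dx":0,"dy":0,"dz":0,"hand":0.8}
    - {"ax":0,"ay":0,"az":0,"dx":0,"dy":0,"dz":0,"hand":0.8}
    - {"ax":0,"ay":0,"az":0,"dx":0,"dy":0,"dz":0,"hand":0.8}

```text
clock: 13.2
eef_pos: [438.8, 261.8, 9.4]
tool_rot: [3.141, 0.001, -3.128]
force: [-1.0, -1.3, 6.8]
width: 26.2
gripper_force: 58.6
```

send_rows:
  series:
    - {"ax":0,"ay":0,"az":0,"dx":0,"dy":0,"dz":-1,"hand":0.8}
    - {"ax":0,"ay":0,"az":0,"dx":0,"dy":0,"dz":-3,"hand":0.8}
    - {"ax":0,"ay":0,"az":0,"dx":0,"dy":0,"dz":-7,"hand":0.8}
    - {"ax":0,"ay":0,"az":0,"dx":0,"dy":0,"dz":-11,"hand":0.8}
    - {"ax":0,"ay":0,"az":0,"dx":-1,"dy":-3,"dz":-14,"hand":0.8}
    - {"ax":0,"ay":0,"az":0,"dx":-2.5,"dy":-7,"dz":-14,"hand":0.8}
    - {"ax":0,"ay":0,"az":0,"dx":-4,"dy":-11,"dz":-14,"hand":0.8}
    - {"ax":0,"ay":0,"az":0,"dx":-5.5,"dy":-15,"dz":-14,"hand":0.8}
    - {"ax":0,"ay":0,"az":0,"dx":-7,"dy":-19,"dz":-14,"hand":0.8}
    - {"ax":0,"ay":0,"az":0,"dx":-8.5,"dy":-23,"dz":-14,"hand":0.8}

```text
clock: 14.2
eef_pos: [527.0, 31.2, 149.1]
tool_rot: [3.142, 0.001, -3.127]
force: [0.6, 0.1, -0.0]
width: 26.6
gripper_force: 59.2
```

send_rows:
  series:
    - {"ax":0,"ay":0,"az":0,"dx":-1,"dy":-3,"dz":0,"hand":0.8}
    - {"ax":0,"ay":0,"az":0,"dx":-1.7,"dy":-6,"dz":0,"hand":0.8}
    - {"ax":0,"ay":0,"az":0,"dx":-1.7,"dy":-6.8,"dz":1,"hand":0.8}
    - {"ax":0,"ay":0,"az":0,"dx":-1.7,"dy":-6.8,"dz":3,"hand":0.8}
    - {"ax":0,"ay":0,"az":0,"dx":-1.7,"dy":-6.8,"dz":5,"hand":0.8}
    - {"ax":0,"ay":0,"az":0,"dx":-1.7,"dy":-6.8,"dz":6.5,"hand":0.8}
    - {"ax":0,"ay":0,"az":0,"dx":-1.7,"dy":-6.8,"dz":7,"hand":0.8}
    - {"ax":0,"ay":0,"az":0,"dx":-1.7,"dy":-6.8,"dz":7,"hand":0.8}
    - {"ax":0,"ay":0,"az":0,"dx":-1.7,"dy":-6.8,"dz":7,"hand":0.8}

```text
clock: 15.1
eef_pos: [545.0, -34.4, 78.9]
tool_rot: [3.141, 0.001, -3.127]
force: [1.0, 0.6, -0.4]
width: 26.3
gripper_force: 59.2
```

send_rows:
  series:
    - {"ax":0,"ay":0,"az":0,"dx":0,"dy":0,"dz":0.4,"hand":0.8}
    - {"ax":0,"ay":0,"az":0,"dx":0,"dy":0,"dz":0.8,"hand":0.8}
    - {"ax":0,"ay":0,"az":0,"dx":0,"dy":0,"dz":1.1,"hand":0.8}
    - {"ax":0,"ay":0,"az":0,"dx":0,"dy":0,"dz":1.1,"hand":0.8}

```text
clock: 15.5
eef_pos: [544.3, -34.9, 66.9]
tool_rot: [3.142, -0.001, -3.127]
force: [-0.4, -0.0, -0.7]
width: 26.3
gripper_force: 59.2
```

send_rows:
  series:
    - {"ax":0,"ay":0,"az":0,"dx":0,"dy":0,"dz":0.1,"hand":0.8}
    - {"ax":0,"ay":0,"az":0,"dx":0,"dy":0,"dz":0.1,"hand":0.8}

```text
clock: 15.7
eef_pos: [544.6, -34.9, 66.4]
tool_rot: [-3.142, -0.0, -3.127]
force: [-1.6, -0.2, 1.6]
width: 26.2
gripper_force: 59.4
```

send_rows:
  series:
    - {"ax":0,"ay":0,"az":0,"dx":0,"dy":0,"dz":0,"hand":0.5}
    - {"ax":0,"ay":0,"az":0,"dx":0,"dy":0,"dz":0,"hand":0.35}
    - {"ax":0,"ay":0,"az":0,"dx":0,"dy":0,"dz":0,"hand":0.35}
    - {"ax":0,"ay":0,"az":0,"dx":0,"dy":0,"dz":-1,"hand":0.35}
    - {"ax":0,"ay":0,"az":0,"dx":0,"dy":0,"dz":-4,"hand":0.35}
    - {"ax":0,"ay":0,"az":0,"dx":0,"dy":0,"dz":-8,"hand":0.35}
    - {"ax":0,"ay":0,"az":0,"dx":-1,"dy":1,"dz":-11,"hand":0.6}
    - {"ax":0,"ay":0,"az":0,"dx":-4,"dy":3,"dz":-11,"hand":1}
    - {"ax":0,"ay":0,"az":0,"dx":-8,"dy":5,"dz":-11,"hand":1}
    - {"ax":0,"ay":0,"az":0,"dx":-11.1,"dy":5,"dz":-11,"hand":1}

```text
clock: 16.7
eef_pos: [657.0, 21.7, 178.0]
tool_rot: [3.138, 0.003, -3.122]
force: [0.3, 0.8, 0.2]
width: 0.1
gripper_force: 0.0
```

send_rows:
  series:
    - {"ax":0,"ay":0,"az":0,"dx":0,"dy":0,"dz":0,"hand":1}
    - {"ax":0,"ay":0,"az":0,"dx":0,"dy":0,"dz":0,"hand":1}
    - {"ax":0,"ay":0,"az":0,"dx":0,"dy":0,"dz":0,"hand":1}

```text
clock: 17.0
eef_pos: [653.6, 16.1, 176.4]
tool_rot: [-3.141, -0.002, -3.128]
force: [-0.2, -1.0, 0.9]
width: 0.4
gripper_force: 0.0
```

```bash
python3 - <<'E'
from h import *
s=st(); im=snap('wrist','w7.png')
for p in [(544,60,80),(545,-35,79),(622,16,120),(634,16,120),(446,-47,65)]: print(p,proj(im,p))
E
```

```text
t 17.0 pos [653.6  16.1 176.4] rot [-3.141e+00 -2.000e-03 -3.128e+00] w 0.4469204837982692 F [-0.2 -1.   0.9] gf 0.0
(544, 60, 80) [384.02440972  55.55204828]
(545, -35, 79) [245.15747064  55.20244318]
(622, 16, 120) [317.93004311 179.070632  ]
(634, 16, 120) [317.66341585 197.34958037]
(446, -47, 65) [ 223.16323778 -111.07785109]
```

View pics/w7.png

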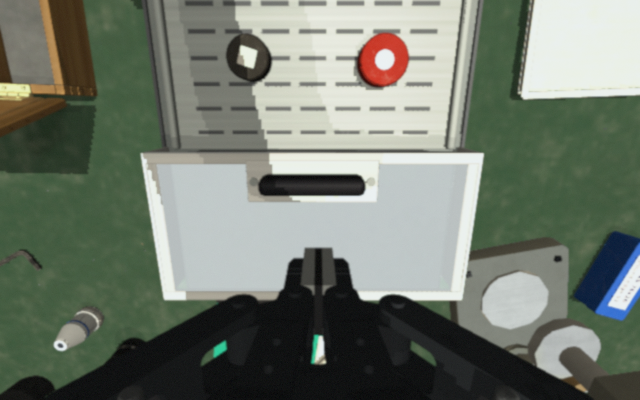

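Both mounts stand on the bed at (248,56) and (384,59). The tab is at rows 175–196, x about 620–633. Lowering behind the tab and pushing forward.

send_rows:
  series:
    - {"ax":0,"ay":0,"az":0,"dx":0,"dy":-0.3,"dz":3,"hand":1}
    - {"ax":0,"ay":0,"az":0,"dx":0,"dy":-0.3,"dz":6,"hand":1}
    - {"ax":0,"ay":0,"az":0,"dx":0,"dy":-0.3,"dz":7,"hand":1}
    - {"ax":0,"ay":0,"az":0,"dx":1,"dy":-0.3,"dz":7,"hand":1}
    - {"ax":0,"ay":0,"az":0,"dx":2,"dy":-0.3,"dz":7,"hand":1}
    - {"ax":0,"ay":0,"az":0,"dx":3.2,"dy":-0.3,"dz":7,"hand":1}
    - {"ax":0,"ay":0,"az":0,"dx":4.4,"dy":-0.3,"dz":7,"hand":1}
    - {"ax":0,"ay":0,"az":0,"dx":5.6,"dy":-0.3,"dz":7,"hand":1}
    - {"ax":0,"ay":0,"az":0,"dx":6.8,"dy":-0.3,"dz":7,"hand":1}
    - {"ax":0,"ay":0,"az":0,"dx":8,"dy":-0.3,"dz":7,"hand":1}

```text
clock: 18.05
eef_pos: [576.2, 12.5, 107.6]
tool_rot: [3.141, 0.004, -3.128]
force: [3.1, -0.2, -1.6]
width: 0.0
gripper_force: 1.5
```

send_rows:
  series:
    - {"ax":0,"ay":0,"az":0,"dx":0.8,"dy":0,"dz":0,"hand":1}
    - {"ax":0,"ay":0,"az":0,"dx":1.6,"dy":0,"dz":0,"hand":1}
    - {"ax":0,"ay":0,"az":0,"dx":2.4,"dy":0,"dz":0,"hand":1}
    - {"ax":0,"ay":0,"az":0,"dx":3,"dy":0,"dz":0,"hand":1}

```text
clock: 18.45
eef_pos: [544.9, 12.1, 106.8]
tool_rot: [3.142, 0.001, -3.127]
force: [2.0, -0.2, 1.1]
width: 0.1
gripper_force: 1.2
```

send_rows:
  series:
    - {"ax":0,"ay":0,"az":0,"dx":0.4,"dy":0,"dz":0,"hand":1}
    - {"ax":0,"ay":0,"az":0,"dx":0.8,"dy":0,"dz":0,"hand":1}

```text
clock: 18.65
eef_pos: [536.9, 12.1, 106.3]
tool_rot: [3.142, 0.0, -3.127]
force: [2.1, -0.4, 1.9]
width: -0.3
gripper_force: 1.2
```

send_rows:
  series:
    - {"ax":0,"ay":0,"az":0,"dx":0.4,"dy":0,"dz":0,"hand":1}
    - {"ax":0,"ay":0,"az":0,"dx":0.8,"dy":0,"dz":0,"hand":1}

```text
clock: 18.85
eef_pos: [535.9, 12.1, 106.8]
tool_rot: [3.141, 0.015, -3.127]
force: [18.7, -0.9, -14.5]
width: -0.3
gripper_force: 9.6
```

Hood is at its front stop. Now to the knob.

send_rows:
  series:
    - {"ax":0,"ay":0,"az":0,"dx":-0.6,"dy":0,"dz":0,"hand":1}
    - {"ax":0,"ay":0,"az":0,"dx":-1.2,"dy":0,"dz":-2,"hand":1}
    - {"ax":0,"ay":0,"az":0,"dx":-0.8,"dy":0,"dz":-6,"hand":1}
    - {"ax":0,"ay":0,"az":0,"dx":2,"dy":-1,"dz":-8,"hand":1}
    - {"ax":0,"ay":0,"az":0,"dx":5,"dy":-3,"dz":-8,"hand":0.7}
    - {"ax":0,"ay":0,"az":0,"dx":7.7,"dy":-5.8,"dz":-8,"hand":0.3}
    - {"ax":0,"ay":0,"az":0,"dx":7.7,"dy":-5.8,"dz":-8,"hand":0.3}
    - {"ax":0,"ay":0,"az":0,"dx":7.7,"dy":-5.8,"dz":-8,"hand":0.3}
    - {"ax":0,"ay":0,"az":0,"dx":7.7,"dy":-5.8,"dz":-8,"hand":0.3}

```text
clock: 19.75
eef_pos: [453.0, -46.5, 186.1]
tool_rot: [3.141, -0.001, -3.127]
force: [0.9, 0.3, 0.3]
width: 59.8
gripper_force: 0.0
```

```bash
python3 - <<'E'
from h import *
s=st(); im=snap('wrist','w8.png')
for p in [(447,-47,60),(454,-47,53)]: print(p,proj(im,p))
a=cv2.imread('pics/w8.png')[40:300,160:480];cv2.imwrite('pics/c8.png',cv2.resize(a,None,fx=2,fy=2,interpolation=cv2.INTER_CUBIC))
E
```

```text
t 19.75 pos [453.  -46.5 186.1] rot [ 3.141e+00 -1.000e-03 -3.127e+00] w 59.75447682122166 F [0.9 0.3 0.3] gf 0.0
(447, -47, 60) [316.92092023 190.91253038]
(454, -47, 53) [316.82380638 196.57850138]
```

View pics/c8.png

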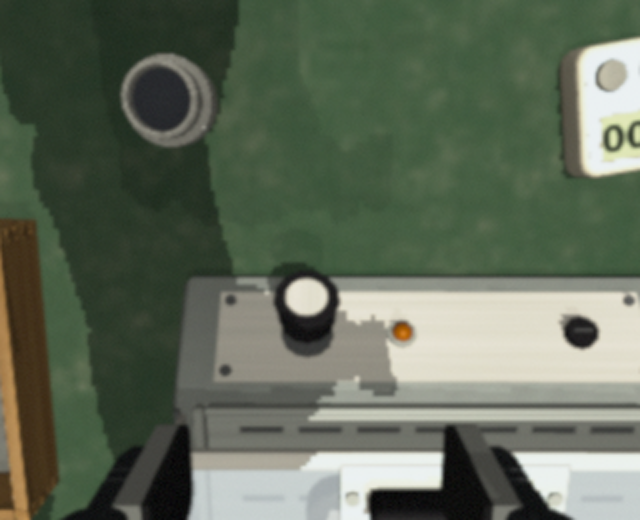

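The knob's pale face is centred at crop (306,296), which is pixel (313,188). The hood covers the bed.

```bash
python3 - <<'E'
from h import *
im=load('w8.png')
print(ray(im,313,188,60),ray(im,313,196,53))
E
```

```text
[444.46457588 -50.41667592  60.        ] [453.51874426 -50.41378397  53.        ]
```

send_rows:
  series:
    - {"ax":0,"ay":0,"az":0,"dx":0.1,"dy":-0.4,"dz":3,"hand":0.3}
    - {"ax":0,"ay":0,"az":0,"dx":0.1,"dy":-0.4,"dz":6,"hand":0.3}
    - {"ax":0,"ay":0,"az":0,"dx":0.1,"dy":-0.4,"dz":9,"hand":0.3}
    - {"ax":0,"ay":0,"az":0,"dx":0.1,"dy":-0.4,"dz":12,"hand":0.3}
    - {"ax":0,"ay":0,"az":0,"dx":0.1,"dy":-0.4,"dz":14,"hand":0.3}
    - {"ax":0,"ay":0,"az":0,"dx":0.1,"dy":-0.4,"dz":14.5,"hand":0.3}
    - {"ax":0,"ay":0,"az":0,"dx":0.1,"dy":-0.4,"dz":14.5,"hand":0.4}
    - {"ax":0,"ay":0,"az":0,"dx":0.1,"dy":-0.4,"dz":14.5,"hand":0.5}
    - {"ax":0,"ay":0,"az":0,"dx":0.1,"dy":-0.4,"dz":14.5,"hand":0.6}
    - {"ax":0,"ay":0,"az":0,"dx":0.1,"dy":-0.4,"dz":14.5,"hand":0.7}

```text
clock: 20.8
eef_pos: [452.7, -50.9, 42.4]
tool_rot: [3.141, 0.002, -3.127]
force: [-0.5, 0.8, 7.2]
width: 26.2
gripper_force: 37.5
```

send_rows:
  series:
    - {"ax":0,"ay":0,"az":0,"dx":0,"dy":0,"dz":0,"hand":0.8}
    - {"ax":0,"ay":0,"az":0,"dx":0,"dy":0,"dz":0,"hand":0.8}
    - {"ax":0,"ay":0,"az":0,"dx":0,"dy":0,"dz":0,"hand":0.8}

```text
clock: 21.1
eef_pos: [452.7, -50.9, 42.6]
tool_rot: [3.141, 0.002, -3.127]
force: [-0.5, 1.5, 7.0]
width: 25.6
gripper_force: 58.4
```

send_rows:
  series:
    - {"ax":0,"ay":0,"az":0,"dx":0.2,"dy":0,"dz":-0.2,"hand":0.8}
    - {"ax":0,"ay":0,"az":0,"dx":0.4,"dy":0,"dz":-0.4,"hand":0.8}
    - {"ax":0,"ay":0,"az":0,"dx":0.6,"dy":0,"dz":-0.6,"hand":0.8}
    - {"ax":0,"ay":0,"az":0,"dx":0.8,"dy":0,"dz":-0.8,"hand":0.8}
    - {"ax":0,"ay":0,"az":0,"dx":0.8,"dy":0,"dz":-0.8,"hand":0.8}

```text
clock: 21.6
eef_pos: [445.6, -51.0, 49.8]
tool_rot: [3.141, 0.004, -3.127]
force: [5.5, 1.5, -3.8]
width: 25.2
gripper_force: 59.1
```

send_rows:
  series:
    - {"ax":0,"ay":0,"az":0,"dx":0.1,"dy":0,"dz":-0.1,"hand":0.8}
    - {"ax":0,"ay":0,"az":0,"dx":0.2,"dy":0,"dz":-0.2,"hand":0.8}

```text
clock: 21.8
eef_pos: [444.2, -51.1, 51.5]
tool_rot: [3.141, 0.005, -3.127]
force: [8.8, 1.7, -15.7]
width: 25.1
gripper_force: 59.8
```

Axial force is about 17 N, more than the spring's 7 N at the stop, and travel is 12.3 mm, so it is at its stop. Letting go.

send_rows:
  series:
    - {"ax":0,"ay":0,"az":0,"dx":0.05,"dy":0,"dz":-0.05,"hand":0.8}
    - {"ax":0,"ay":0,"az":0,"dx":0.05,"dy":0,"dz":-0.05,"hand":0.8}

```text
clock: 22.0
eef_pos: [444.1, -51.0, 51.5]
tool_rot: [3.141, 0.005, -3.127]
force: [7.5, 2.1, -13.3]
width: 25.1
gripper_force: 60.0
```

send_rows:
  series:
    - {"ax":0,"ay":0,"az":0,"dx":0,"dy":0,"dz":0,"hand":0.4}
    - {"ax":0,"ay":0,"az":0,"dx":0,"dy":0,"dz":0,"hand":0.2}
    - {"ax":0,"ay":0,"az":0,"dx":0,"dy":0,"dz":0,"hand":0.2}
    - {"ax":0,"ay":0,"az":0,"dx":0,"dy":0,"dz":0,"hand":0.2}
    - {"ax":0,"ay":0,"az":0,"dx":0,"dy":0,"dz":-4,"hand":0.2}
    - {"ax":0,"ay":0,"az":0,"dx":0,"dy":0,"dz":-8,"hand":0.2}
    - {"ax":0,"ay":0,"az":0,"dx":0,"dy":0,"dz":-12,"hand":0.2}
    - {"ax":0,"ay":0,"az":0,"dx":0,"dy":0,"dz":-14,"hand":0.2}
    - {"ax":0,"ay":0,"az":0,"dx":0,"dy":0,"dz":-14,"hand":0.2}
    - {"ax":0,"ay":0,"az":0,"dx":0,"dy":0,"dz":-14,"hand":0.2}

```text
clock: 23.0
eef_pos: [440.9, -51.5, 191.8]
tool_rot: [-3.141, 0.0, -3.128]
force: [-0.3, -0.3, 0.5]
width: 68.6
gripper_force: 0.0
```

```bash
python3 - <<'E'
from h import *
s=st(); im=snap('wrist','w9.png'); o=load('w8.png')
print(proj(im,(444.5,-50.4,60)))
a=np.hstack([cv2.resize(x['pixels'][100:260,220:420,::-1],None,fx=2,fy=2) for x in (o,im)])
cv2.imwrite('pics/c9.png',a)
E
```

```text
t 23.0 pos [440.9 -51.5 191.8] rot [-3.141  0.    -3.128] w 68.61584408201526 F [-0.3 -0.3  0.5] gf 0.0
[318.6968401  199.63638609]
```

View pics/c9.png

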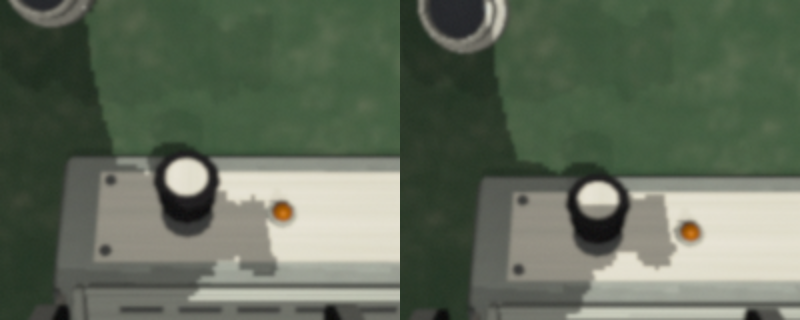

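The knob has sprung home; same offset from the panel as before. Waiting out the air while moving in front of the tab.

send_rows:
  series:
    - {"ax":0,"ay":0,"az":0,"dx":-2,"dy":3,"dz":0,"hand":1}
    - {"ax":0,"ay":0,"az":0,"dx":-4.2,"dy":6.3,"dz":0,"hand":1}
    - {"ax":0,"ay":0,"az":0,"dx":-4.2,"dy":6.3,"dz":0,"hand":1}
    - {"ax":0,"ay":0,"az":0,"dx":-4.2,"dy":6.3,"dz":0,"hand":1}
    - {"ax":0,"ay":0,"az":0,"dx":-4.2,"dy":6.3,"dz":0,"hand":1}
    - {"ax":0,"ay":0,"az":0,"dx":-4.2,"dy":6.3,"dz":0,"hand":1}
    - {"ax":0,"ay":0,"az":0,"dx":-4.2,"dy":6.3,"dz":0,"hand":1}
    - {"ax":0,"ay":0,"az":0,"dx":-4.2,"dy":6.3,"dz":0,"hand":1}
    - {"ax":0,"ay":0,"az":0,"dx":-4.2,"dy":6.3,"dz":0,"hand":1}
    - {"ax":0,"ay":0,"az":0,"dx":-4.2,"dy":6.3,"dz":0,"hand":1}

```text
clock: 24.05
eef_pos: [482.5, 12.1, 191.9]
tool_rot: [3.142, 0.0, -3.128]
force: [0.5, -0.1, 0.6]
width: -0.0
gripper_force: 0.0
```

send_rows:
  series:
    - {"ax":0,"ay":0,"az":0,"dx":0,"dy":0,"dz":2,"hand":1}
    - {"ax":0,"ay":0,"az":0,"dx":0,"dy":0,"dz":4,"hand":1}
    - {"ax":0,"ay":0,"az":0,"dx":0,"dy":0,"dz":6,"hand":1}
    - {"ax":0,"ay":0,"az":0,"dx":0,"dy":0,"dz":8,"hand":1}
    - {"ax":0,"ay":0,"az":0,"dx":0,"dy":0,"dz":8.6,"hand":1}
    - {"ax":0,"ay":0,"az":0,"dx":0,"dy":0,"dz":8.6,"hand":1}
    - {"ax":0,"ay":0,"az":0,"dx":0,"dy":0,"dz":8.6,"hand":1}
    - {"ax":0,"ay":0,"az":0,"dx":0,"dy":0,"dz":8.6,"hand":1}
    - {"ax":0,"ay":0,"az":0,"dx":0,"dy":0,"dz":8.6,"hand":1}
    - {"ax":0,"ay":0,"az":0,"dx":0,"dy":0,"dz":8.6,"hand":1}

```text
clock: 25.05
eef_pos: [482.9, 12.2, 106.4]
tool_rot: [3.142, 0.001, -3.127]
force: [-0.1, -0.0, 0.6]
width: 0.2
gripper_force: 0.0
```

```bash
python3 - <<'E'
from h import *
for i in range(80): get_image('side')
st()
E
```

```text
t 29.05 pos [482.5  12.2 105.8] rot [ 3.142 -0.    -3.127] w 0.20385351308580685 F [0.2 1.2 0.4] gf 0.0
```

send_rows:
  series:
    - {"ax":0,"ay":0,"az":0,"dx":0,"dy":0,"dz":0,"hand":1}
    - {"ax":0,"ay":0,"az":0,"dx":0,"dy":0,"dz":0,"hand":1}
    - {"ax":0,"ay":0,"az":0,"dx":0,"dy":0,"dz":0,"hand":1}
    - {"ax":0,"ay":0,"az":0,"dx":0,"dy":0,"dz":0,"hand":1}
    - {"ax":0,"ay":0,"az":0,"dx":0,"dy":0,"dz":0,"hand":1}
    - {"ax":0,"ay":0,"az":0,"dx":0,"dy":0,"dz":0,"hand":1}
    - {"ax":0,"ay":0,"az":0,"dx":0,"dy":0,"dz":0,"hand":1}
    - {"ax":0,"ay":0,"az":0,"dx":-0.5,"dy":0,"dz":0,"hand":1}
    - {"ax":0,"ay":0,"az":0,"dx":-1.5,"dy":0,"dz":0,"hand":1}
    - {"ax":0,"ay":0,"az":0,"dx":-2.5,"dy":0,"dz":0,"hand":1}

```text
clock: 30.05
eef_pos: [507.7, 12.6, 105.8]
tool_rot: [-3.142, -0.001, -3.127]
force: [-2.4, 0.4, 0.3]
width: -0.1
gripper_force: 1.3
```

send_rows:
  series:
    - {"ax":0,"ay":0,"az":0,"dx":-1,"dy":0,"dz":0,"hand":1}
    - {"ax":0,"ay":0,"az":0,"dx":-2,"dy":0,"dz":0,"hand":1}
    - {"ax":0,"ay":0,"az":0,"dx":-3,"dy":0,"dz":0,"hand":1}
    - {"ax":0,"ay":0,"az":0,"dx":-4,"dy":0,"dz":0,"hand":1}
    - {"ax":0,"ay":0,"az":0,"dx":-5,"dy":0,"dz":0,"hand":1}
    - {"ax":0,"ay":0,"az":0,"dx":-6,"dy":0,"dz":0,"hand":1}
    - {"ax":0,"ay":0,"az":0,"dx":-7,"dy":0,"dz":0,"hand":1}
    - {"ax":0,"ay":0,"az":0,"dx":-8,"dy":0,"dz":0,"hand":1}
    - {"ax":0,"ay":0,"az":0,"dx":-9,"dy":0,"dz":0,"hand":1}
    - {"ax":0,"ay":0,"az":0,"dx":-9.6,"dy":0,"dz":0,"hand":1}

```text
clock: 31.05
eef_pos: [604.7, 13.9, 105.7]
tool_rot: [-3.142, 0.001, -3.128]
force: [-2.9, -1.2, 1.0]
width: -0.4
gripper_force: 1.2
```

send_rows:
  series:
    - {"ax":0,"ay":0,"az":0,"dx":-0.4,"dy":0,"dz":0,"hand":1}
    - {"ax":0,"ay":0,"az":0,"dx":-0.8,"dy":0,"dz":0,"hand":1}
    - {"ax":0,"ay":0,"az":0,"dx":-1.2,"dy":0,"dz":0,"hand":1}

```text
clock: 31.35
eef_pos: [612.1, 13.9, 105.5]
tool_rot: [-3.141, -0.008, -3.127]
force: [-15.2, -0.1, 11.3]
width: -0.2
gripper_force: 7.3
```

Hood is back at its rear stop. I'll lift and look at the bed and box.

send_rows:
  series:
    - {"ax":0,"ay":0,"az":0,"dx":1.5,"dy":0,"dz":0,"hand":1}
    - {"ax":0,"ay":0,"az":0,"dx":2,"dy":0,"dz":-4,"hand":1}
    - {"ax":0,"ay":0,"az":0,"dx":4,"dy":0,"dz":-8,"hand":1}
    - {"ax":0,"ay":0,"az":0,"dx":7,"dy":-3,"dz":-11,"hand":0.6}
    - {"ax":0,"ay":0,"az":0,"dx":10,"dy":-6,"dz":-14,"hand":0.35}
    - {"ax":0,"ay":0,"az":0,"dx":12,"dy":-10,"dz":-16,"hand":0.35}
    - {"ax":0,"ay":0,"az":0,"dx":12,"dy":-12,"dz":-16,"hand":0.35}
    - {"ax":0,"ay":0,"az":0,"dx":12,"dy":-12,"dz":-16,"hand":0.35}
    - {"ax":0,"ay":0,"az":0,"dx":12,"dy":-12,"dz":-16,"hand":0.35}
    - {"ax":0,"ay":0,"az":0,"dx":12,"dy":-12,"dz":-16,"hand":0.35}

```text
clock: 32.35
eef_pos: [497.8, -106.1, 265.6]
tool_rot: [3.141, 0.0, -3.125]
force: [-0.6, 1.4, -1.0]
width: 55.4
gripper_force: 0.0
```

```bash
python3 - <<'E'
from h import *
s=st(); im=snap('wrist','w10.png')
for p in [(544,60,80),(544.5,-35,79),(495,-301,42)]: print(p,proj(im,p))
E
```

```text
t 32.35 pos [ 497.8 -106.1  265.6] rot [ 3.141  0.    -3.125] w 55.36697686395407 F [-0.6  1.4 -1. ] gf 0.0
(544, 60, 80) [468.77085621 225.94389525]
(544.5, -35, 79) [381.70077578 224.6980497 ]
(495, -301, 42) [148.67612959 169.64089051]
```

View pics/w10.png

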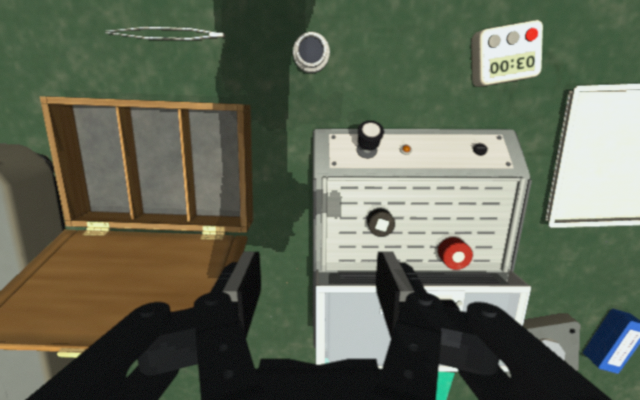

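The red mount was knocked: it's now at about (457,254), expected (469,226), still upright. Black is unmoved at (381,223). Box corners are near (41,97), (248,104), (243,229).

```bash
python3 - <<'E'
from h import *
im=load('w10.png')
f=lambda n,u,v,z:print(n,ray(im,u,v,z).round(1))
hsv=cv2.cvtColor(im['pixels'],cv2.COLOR_RGB2HSV); m=cv2.inRange(hsv,(0,120,60),(8,255,255))|cv2.inRange(hsv,(172,120,60),(180,255,255))
ys,xs=np.nonzero(m[200:300,400:520]); print('redblob',xs.min()+400,xs.max()+400,ys.min()+200,ys.max()+200)
f('red metal',459,257,80);f('red mid',456,253,72);f('blk',382,225,79)
# expected silhouettes
for c in [(572,47),(575,50)]:
    P=np.array([proj(im,(c[0]+17*np.cos(a),c[1]+17*np.sin(a),z)) for a in np.linspace(0,6.3,30) for z in(59,80)]);print(c,P.min(0),P.max(0),proj(im,(*c,80)))
f('FR',41,97,42);f('FL',248,104,42);f('RL',243,229,42)
f('part1',120,103,30);f('part1r',132,221,30);f('part2',183,107,30);f('part2r',189,222,30)
E
```

```text
redblob 440 472 238 269
red metal [581.4  54.7  80. ]
red mid [580.3  54.5  72. ]
blk [544.8 -34.6  79. ]
(572, 47) [431.65188939 228.31057282] [468.66540939 263.00909576] [453.31916235 249.25531095]
(575, 50) [433.87645829 230.75385558] [470.92872088 265.43627099] [455.61597193 251.74998537]
FR [ 417.3 -406.6   42. ]
FL [ 420.7 -183.    42. ]
RL [ 566.6 -195.9   42. ]
part1 [ 422.  -329.2   30. ]
part1r [ 562.9 -337.1   30. ]
part2 [ 425.1 -258.9   30. ]
part2r [ 563.  -265.9   30. ]
```

send_rows:
  series:
    - {"ax":0,"ay":0,"az":0,"dx":-2,"dy":4,"dz":1,"hand":0.35}
    - {"ax":0,"ay":0,"az":0,"dx":-4,"dy":8,"dz":3,"hand":0.35}
    - {"ax":0,"ay":0,"az":0,"dx":-6,"dy":12,"dz":6,"hand":0.35}
    - {"ax":0,"ay":0,"az":0,"dx":-8.4,"dy":15.8,"dz":10,"hand":0.35}
    - {"ax":0,"ay":0,"az":0,"dx":-8.4,"dy":15.8,"dz":13,"hand":0.35}
    - {"ax":0,"ay":0,"az":0,"dx":-8.4,"dy":15.8,"dz":13,"hand":0.35}
    - {"ax":0,"ay":0,"az":0,"dx":-8.4,"dy":15.8,"dz":13,"hand":0.35}
    - {"ax":0,"ay":0,"az":0,"dx":-8.4,"dy":15.8,"dz":13,"hand":0.35}

```text
clock: 33.2
eef_pos: [579.7, 50.7, 137.4]
tool_rot: [-3.141, 0.002, -3.129]
force: [0.8, -0.9, 0.2]
width: 55.3
gripper_force: 0.0
```

```bash
python3 - <<'E'
from h import *
s=st();print(s['qpos'].round(2)); im=snap('wrist','w11.png')
hsv=cv2.cvtColor(im['pixels'],cv2.COLOR_RGB2HSV); m=cv2.inRange(hsv,(0,120,60),(8,255,255))|cv2.inRange(hsv,(172,120,60),(180,255,255))
n,l,S,C=cv2.connectedComponentsWithStats(m); print(S[np.argsort(-S[:,4])][1:4])
for c in [(580,53),(577,53),(583,55)]:
    P=np.array([proj(im,(c[0]+17*np.cos(a),c[1]+17*np.sin(a),z)) for a in np.linspace(0,6.3,60) for z in(59,80)]);print(c,P.min(0).round(),P.max(0).round())
E
```

```text
t 33.2 pos [579.7  50.7 137.4] rot [-3.141e+00  2.000e-03 -3.129e+00] w 55.34569200985883 F [ 0.8 -0.9  0.2] gf 0.0
[-0.08  0.65 -0.08  1.8   0.08  0.69  1.38]
[[ 298  197   49   53 1687]
 [ 308  200    2    2    2]
 [ 305  202    2    2    2]]
(580, 53) [295. 193.] [346. 249.]
(577, 53) [295. 189.] [347. 245.]
(583, 55) [298. 197.] [349. 253.]
```

send_rows:
  series:
    - {"ax":0,"ay":0,"az":0,"dx":-0.1,"dy":0.35,"dz":2,"hand":0.4}
    - {"ax":0,"ay":0,"az":0,"dx":-0.1,"dy":0.35,"dz":4,"hand":0.4}
    - {"ax":0,"ay":0,"az":0,"dx":-0.1,"dy":0.35,"dz":5.5,"hand":0.4}
    - {"ax":0,"ay":0,"az":0,"dx":-0.1,"dy":0.35,"dz":6.6,"hand":0.4}
    - {"ax":0,"ay":0,"az":0,"dx":-0.1,"dy":0.35,"dz":6.9,"hand":0.4}
    - {"ax":0,"ay":0,"az":0,"dx":-0.1,"dy":0.35,"dz":6.9,"hand":0.45}
    - {"ax":0,"ay":0,"az":0,"dx":-0.1,"dy":0.35,"dz":6.9,"hand":0.55}
    - {"ax":0,"ay":0,"az":0,"dx":-0.1,"dy":0.35,"dz":6.9,"hand":0.65}
    - {"ax":0,"ay":0,"az":0,"dx":-0.1,"dy":0.35,"dz":6.9,"hand":0.75}
    - {"ax":0,"ay":0,"az":0,"dx":-0.1,"dy":0.35,"dz":6.9,"hand":0.8}

```text
clock: 34.25
eef_pos: [580.6, 55.1, 68.2]
tool_rot: [3.142, 0.002, -3.127]
force: [-0.9, -0.1, 6.0]
width: 30.9
gripper_force: 59.0
```

send_rows:
  series:
    - {"ax":0,"ay":0,"az":0,"dx":0,"dy":0,"dz":0,"hand":0.8}
    - {"ax":0,"ay":0,"az":0,"dx":0,"dy":0,"dz":0,"hand":0.8}

```text
clock: 34.45
eef_pos: [580.6, 55.1, 68.2]
tool_rot: [3.142, 0.002, -3.127]
force: [-1.1, -0.2, 5.0]
width: 30.8
gripper_force: 59.0
```

send_rows:
  series:
    - {"ax":0,"ay":0,"az":0,"dx":0,"dy":0,"dz":-1,"hand":0.8}
    - {"ax":0,"ay":0,"az":0,"dx":0,"dy":0,"dz":-4,"hand":0.8}
    - {"ax":0,"ay":0,"az":0,"dx":0,"dy":0,"dz":-8,"hand":0.8}
    - {"ax":0,"ay":0,"az":0,"dx":2,"dy":-3,"dz":-11,"hand":0.8}
    - {"ax":0,"ay":0,"az":0,"dx":4,"dy":-7,"dz":-12,"hand":0.8}
    - {"ax":0,"ay":0,"az":0,"dx":6,"dy":-11,"dz":-12,"hand":0.8}
    - {"ax":0,"ay":0,"az":0,"dx":8,"dy":-15,"dz":-12,"hand":0.8}
    - {"ax":0,"ay":0,"az":0,"dx":10.4,"dy":-19,"dz":-12,"hand":0.8}
    - {"ax":0,"ay":0,"az":0,"dx":10.4,"dy":-23.5,"dz":-12,"hand":0.8}
    - {"ax":0,"ay":0,"az":0,"dx":10.4,"dy":-28.3,"dz":-12,"hand":0.8}

```text
clock: 35.45
eef_pos: [479.5, -230.5, 188.1]
tool_rot: [-3.141, 0.001, -3.126]
force: [2.6, -0.3, -0.1]
width: 31.0
gripper_force: 59.5
```

send_rows:
  series:
    - {"ax":0,"ay":0,"az":0.15,"dx":0,"dy":0,"dz":0,"hand":0.8}
    - {"ax":0,"ay":0,"az":0.3,"dx":0,"dy":0,"dz":0,"hand":0.8}
    - {"ax":0,"ay":0,"az":0.45,"dx":0,"dy":0,"dz":0,"hand":0.8}
    - {"ax":0,"ay":0,"az":0.6,"dx":0,"dy":0,"dz":0,"hand":0.8}
    - {"ax":0,"ay":0,"az":0.75,"dx":0,"dy":0,"dz":0,"hand":0.8}
    - {"ax":0,"ay":0,"az":0.9,"dx":0,"dy":0,"dz":0,"hand":0.8}
    - {"ax":0,"ay":0,"az":1.05,"dx":0,"dy":0,"dz":0,"hand":0.8}
    - {"ax":0,"ay":0,"az":1.2,"dx":0,"dy":0,"dz":0,"hand":0.8}
    - {"ax":0,"ay":0,"az":1.35,"dx":0,"dy":0,"dz":0,"hand":0.8}
    - {"ax":0,"ay":0,"az":1.5,"dx":0,"dy":0,"dz":0,"hand":0.8}

```text
clock: 36.45
eef_pos: [480.2, -229.1, 187.7]
tool_rot: [3.14, -0.0, 1.65]
force: [0.2, 0.1, -0.4]
width: 31.0
gripper_force: 59.5
```

send_rows:
  series:
    - {"ax":0,"ay":0,"az":0.09,"dx":0,"dy":0,"dz":0,"hand":0.8}
    - {"ax":0,"ay":0,"az":0.09,"dx":0,"dy":0,"dz":0,"hand":0.8}
    - {"ax":0,"ay":0,"az":0.09,"dx":0,"dy":0,"dz":0,"hand":0.8}

```text
clock: 36.75
eef_pos: [480.1, -229.1, 187.3]
tool_rot: [3.141, -0.0, 1.568]
force: [-0.5, 1.1, -0.2]
width: 31.0
gripper_force: 59.5
```

```bash
python3 - <<'E'
from h import *
s=st();print(s['qpos'].round(2)); im=snap('wrist','w12.png')
B=np.array([494,-299]);
for yaw in(0,-.03):
  c,q=np.cos(yaw),np.sin(yaw)
  out=im['pixels'][:,:,::-1].copy() if yaw==0 else out
  for a,b in [((-76,110),(76,110)),((-76,-110),(76,-110)),((-76,110),(-76,-110)),((-69,35.5),(69,35.5)),((-69,-35.5),(69,-35.5))]:
    z=42 if abs(a[1])>100 else 30
    p=[tuple(int(v) for v in proj(im,(B[0]+c*x-q*y,B[1]+q*x+c*y,z))) for x,y in(a,b)]
    cv2.line(out,p[0],p[1],(0,255,0) if yaw==0 else (255,0,255),1)
for y in(-229,-299): cv2.circle(out,tuple(int(v) for v in proj(im,(480,y,4))),4,(0,255,255),-1)
cv2.imwrite('pics/c12.png',out)
E
```

```text
t 36.75 pos [ 480.1 -229.1  187.3] rot [ 3.141 -0.     1.568] w 30.95057477562612 F [-0.5  1.1 -0.2] gf 59.52901812270284
[ 0.15  0.54  0.35  1.9  -0.27  0.74  0.66]
```

View pics/c12.png

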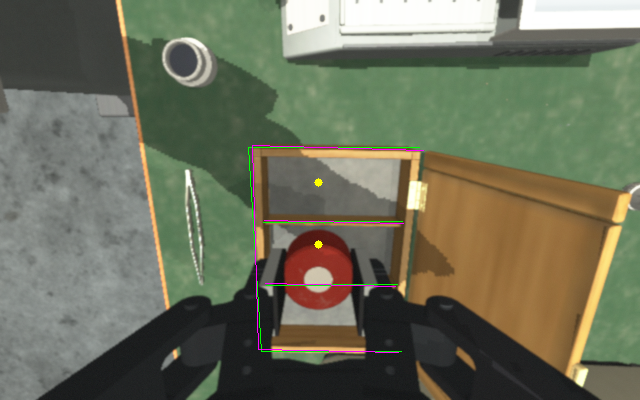

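The overlay fits the box, and the yellow target sits in the middle of the left compartment. Lowering red in.

send_rows:
  series:
    - {"ax":0,"ay":0,"az":0,"dx":0,"dy":0,"dz":3,"hand":0.8}
    - {"ax":0,"ay":0,"az":0,"dx":0,"dy":0,"dz":6,"hand":0.8}
    - {"ax":0,"ay":0,"az":0,"dx":0,"dy":0,"dz":9,"hand":0.8}
    - {"ax":0,"ay":0,"az":0,"dx":0,"dy":0,"dz":12,"hand":0.8}
    - {"ax":0,"ay":0,"az":0,"dx":0,"dy":0,"dz":14,"hand":0.8}
    - {"ax":0,"ay":0,"az":0,"dx":0,"dy":0,"dz":15.5,"hand":0.8}
    - {"ax":0,"ay":0,"az":0,"dx":0,"dy":0,"dz":16.5,"hand":0.8}
    - {"ax":0,"ay":0,"az":0,"dx":0,"dy":0,"dz":16.8,"hand":0.8}
    - {"ax":0,"ay":0,"az":0,"dx":0,"dy":0,"dz":16.8,"hand":0.8}

```text
clock: 37.7
eef_pos: [480.0, -229.4, 18.9]
tool_rot: [3.141, -0.0, 1.566]
force: [-1.1, -0.3, 0.4]
width: 30.8
gripper_force: 59.5
```

send_rows:
  series:
    - {"ax":0,"ay":0,"az":0,"dx":0,"dy":0,"dz":0.2,"hand":0.8}
    - {"ax":0,"ay":0,"az":0,"dx":0,"dy":0,"dz":0.4,"hand":0.8}
    - {"ax":0,"ay":0,"az":0,"dx":0,"dy":0,"dz":0.5,"hand":0.8}
    - {"ax":0,"ay":0,"az":0,"dx":0,"dy":0,"dz":0.5,"hand":0.8}

```text
clock: 38.1
eef_pos: [480.0, -229.3, 13.9]
tool_rot: [3.141, 0.0, 1.566]
force: [-0.3, 0.5, -0.0]
width: 31.3
gripper_force: 59.5
```

send_rows:
  series:
    - {"ax":0,"ay":0,"az":0,"dx":0,"dy":0,"dz":0.1,"hand":0.8}
    - {"ax":0,"ay":0,"az":0,"dx":0,"dy":0,"dz":0.1,"hand":0.8}

```text
clock: 38.3
eef_pos: [480.1, -229.4, 13.6]
tool_rot: [3.141, -0.0, 1.566]
force: [-1.2, 0.1, 7.2]
width: 30.6
gripper_force: 60.3
```

send_rows:
  series:
    - {"ax":0,"ay":0,"az":0,"dx":0,"dy":0,"dz":0.05,"hand":0.8}
    - {"ax":0,"ay":0,"az":0,"dx":0,"dy":0,"dz":0.05,"hand":0.8}

```text
clock: 38.5
eef_pos: [480.1, -229.4, 13.5]
tool_rot: [3.141, -0.0, 1.566]
force: [-0.8, 0.6, 10.4]
width: 31.3
gripper_force: 60.8
```

send_rows:
  series:
    - {"ax":0,"ay":0,"az":0,"dx":0,"dy":0,"dz":0,"hand":0.6}
    - {"ax":0,"ay":0,"az":0,"dx":0,"dy":0,"dz":0,"hand":0.45}
    - {"ax":0,"ay":0,"az":0,"dx":0,"dy":0,"dz":0,"hand":0.45}
    - {"ax":0,"ay":0,"az":0,"dx":0,"dy":0,"dz":-1,"hand":0.45}
    - {"ax":0,"ay":0,"az":0,"dx":0,"dy":0,"dz":-4,"hand":0.45}
    - {"ax":0,"ay":0,"az":0,"dx":0,"dy":0,"dz":-8,"hand":0.45}
    - {"ax":0,"ay":0,"az":0,"dx":0,"dy":0,"dz":-12,"hand":0.45}
    - {"ax":0,"ay":0,"az":0,"dx":0,"dy":0,"dz":-16,"hand":0.45}
    - {"ax":0,"ay":0,"az":0,"dx":3,"dy":1,"dz":-17,"hand":0.45}
    - {"ax":0,"ay":0,"az":0,"dx":7,"dy":2.5,"dz":-17,"hand":0.45}

```text
clock: 39.5
eef_pos: [506.1, -161.8, 185.6]
tool_rot: [3.136, 0.003, 1.56]
force: [1.4, 0.9, -0.8]
width: 47.2
gripper_force: 0.0
```

send_rows:
  series:
    - {"ax":0,"ay":0,"az":0,"dx":4,"dy":1.5,"dz":0,"hand":0.45}
    - {"ax":0,"ay":0,"az":0,"dx":8,"dy":3,"dz":0,"hand":0.45}
    - {"ax":0,"ay":0,"az":0,"dx":11,"dy":3.9,"dz":0,"hand":0.45}
    - {"ax":0,"ay":0,"az":0,"dx":12.5,"dy":3.9,"dz":0,"hand":0.45}
    - {"ax":0,"ay":0,"az":0,"dx":12.5,"dy":3.9,"dz":0,"hand":0.45}
    - {"ax":0,"ay":0,"az":0,"dx":12.5,"dy":3.9,"dz":0,"hand":0.45}
    - {"ax":0,"ay":0,"az":0,"dx":12.5,"dy":3.9,"dz":0,"hand":0.45}

```text
clock: 40.2
eef_pos: [544.3, -37.3, 182.6]
tool_rot: [-3.142, 0.001, 1.562]
force: [0.2, -0.7, -0.3]
width: 46.7
gripper_force: 0.0
```

```bash
python3 - <<'E'
from h import *
s=st(); im=snap('wrist','w13.png')
g=im['pixels'].max(2); 
p=proj(im,(544.8,-34.6,70)); print(p)
u,v=p.astype(int); w=g[v-60:v+60,u-60:u+60]
# match against model silhouette of puck
best=[]
for H in(18,21):
  for x in range(530,561):
    for y in range(-50,-20):
      P=np.array([proj(im,(x+r*np.cos(a),y+r*np.sin(a),z)) for a in np.linspace(0,6.28,13) for z in(59,59+H) for r in (15,)]).astype(np.float32)
      m=np.zeros(g.shape,np.uint8);cv2.fillConvexPoly(m,cv2.convexHull(P).astype(int),1)
      M=m[v-60:v+60,u-60:u+60]>0; k=cv2.dilate(M.astype(np.uint8),np.ones((13,13)))>0
      best.append((((w<85)&M).sum()/M.sum()-((w<85)&k&~M).sum()/(k&~M).sum(),x,y,H))
print(sorted(best)[-5:])
sd=snap('side','s13.png'); q=proj(sd,(480,-229,25)); print(q, sd['pixels'][int(q[1])-3:int(q[1])+4,int(q[0])-3:int(q[0])+4].reshape(-1,3).mean(0))
hs=cv2.cvtColor(sd['pixels'],cv2.COLOR_RGB2HSV); mm=cv2.inRange(hs,(0,150,60),(6,255,255))|cv2.inRange(hs,(174,150,60),(180,255,255)); n,l,S,C=cv2.connectedComponentsWithStats(mm);print([(S[i].tolist(),C[i].round(1).tolist()) for i in range(1,n) if S[i,4]>8])
E
```

```text
t 40.2 pos [544.3 -37.3 182.6] rot [-3.142e+00  1.000e-03  1.562e+00] w 46.725926102580004 F [ 0.2 -0.7 -0.3] gf 0.0
[319.55828875 197.99535928]
[(np.float64(0.5950003611151234), 547, -34, 18), (np.float64(0.602028955588267), 547, -36, 18), (np.float64(0.6026629542371672), 546, -35, 18), (np.float64(0.6044487427466151), 547, -35, 21), (np.float64(0.6172793721005503), 547, -35, 18)]
[392.63167606 258.24758725] [197.30612245 107.73469388  93.81632653]
[([356, 92, 8, 8, 48], [359.3, 95.5]), ([174, 194, 23, 10, 139], [184.7, 198.3]), ([388, 254, 9, 10, 47], [392.1, 259.0])]
```

Red is in the left compartment, centroid within 1 px of prediction. Black is at about (546,-35); picking it.

send_rows:
  series:
    - {"ax":0,"ay":0,"az":0,"dx":0.2,"dy":0.1,"dz":3,"hand":0.45}
    - {"ax":0,"ay":0,"az":0,"dx":0.2,"dy":0.1,"dz":6,"hand":0.45}
    - {"ax":0,"ay":0,"az":0,"dx":0.2,"dy":0.1,"dz":8.5,"hand":0.45}
    - {"ax":0,"ay":0,"az":0,"dx":0.2,"dy":0.1,"dz":10.5,"hand":0.45}
    - {"ax":0,"ay":0,"az":0,"dx":0.2,"dy":0.1,"dz":11.5,"hand":0.45}
    - {"ax":0,"ay":0,"az":0,"dx":0.2,"dy":0.1,"dz":11.5,"hand":0.45}
    - {"ax":0,"ay":0,"az":0,"dx":0.2,"dy":0.1,"dz":11.5,"hand":0.55}
    - {"ax":0,"ay":0,"az":0,"dx":0.2,"dy":0.1,"dz":11.5,"hand":0.65}
    - {"ax":0,"ay":0,"az":0,"dx":0.2,"dy":0.1,"dz":11.5,"hand":0.75}
    - {"ax":0,"ay":0,"az":0,"dx":0.2,"dy":0.1,"dz":11.5,"hand":0.8}

```text
clock: 41.3
eef_pos: [546.8, -33.0, 68.8]
tool_rot: [3.139, 0.0, 1.566]
force: [-1.1, -0.1, 6.1]
width: 26.3
gripper_force: 58.9
```

send_rows:
  series:
    - {"ax":0,"ay":0,"az":0,"dx":0,"dy":0,"dz":0,"hand":0.8}
    - {"ax":0,"ay":0,"az":0,"dx":0,"dy":0,"dz":0,"hand":0.8}

```text
clock: 41.5
eef_pos: [546.7, -33.0, 68.8]
tool_rot: [3.139, 0.0, 1.566]
force: [0.2, -0.6, 5.8]
width: 26.5
gripper_force: 58.9
```

send_rows:
  series:
    - {"ax":0,"ay":0,"az":0,"dx":0,"dy":0,"dz":-1,"hand":0.8}
    - {"ax":0,"ay":0,"az":0,"dx":0,"dy":0,"dz":-4,"hand":0.8}
    - {"ax":0,"ay":0,"az":0,"dx":0,"dy":0,"dz":-8,"hand":0.8}
    - {"ax":0,"ay":0,"az":0,"dx":-3,"dy":-1,"dz":-11,"hand":0.8}
    - {"ax":0,"ay":0,"az":0,"dx":-7,"dy":-2.5,"dz":-12,"hand":0.8}
    - {"ax":0,"ay":0,"az":0,"dx":-11,"dy":-4,"dz":-12,"hand":0.8}
    - {"ax":0,"ay":0,"az":0,"dx":-15,"dy":-5.5,"dz":-12,"hand":0.8}
    - {"ax":0,"ay":0,"az":0,"dx":-19,"dy":-6.6,"dz":-12,"hand":0.8}
    - {"ax":0,"ay":0,"az":0,"dx":-23,"dy":-6.6,"dz":-12,"hand":0.8}
    - {"ax":0,"ay":0,"az":0,"dx":-26.6,"dy":-6.6,"dz":-12,"hand":0.8}

```text
clock: 42.5
eef_pos: [478.1, -300.4, 188.5]
tool_rot: [3.14, 0.001, 1.565]
force: [0.4, -0.1, -1.0]
width: 26.3
gripper_force: 59.2
```

send_rows:
  series:
    - {"ax":0,"ay":0,"az":0,"dx":0,"dy":0,"dz":0,"hand":0.8}
    - {"ax":0,"ay":0,"az":0,"dx":0,"dy":0,"dz":3,"hand":0.8}
    - {"ax":0,"ay":0,"az":0,"dx":0,"dy":0,"dz":6,"hand":0.8}
    - {"ax":0,"ay":0,"az":0,"dx":0,"dy":0,"dz":9,"hand":0.8}
    - {"ax":0,"ay":0,"az":0,"dx":0,"dy":0,"dz":9,"hand":0.8}
    - {"ax":0,"ay":0,"az":0,"dx":0,"dy":0,"dz":9,"hand":0.8}

```text
clock: 43.1
eef_pos: [478.7, -298.0, 98.0]
tool_rot: [-3.141, -0.0, 1.566]
force: [-0.3, 0.1, 0.6]
width: 26.3
gripper_force: 59.2
```

Position is good; lowering.

send_rows:
  series:
    - {"ax":0,"ay":0,"az":0,"dx":0,"dy":0,"dz":2.5,"hand":0.8}
    - {"ax":0,"ay":0,"az":0,"dx":0,"dy":0,"dz":5,"hand":0.8}
    - {"ax":0,"ay":0,"az":0,"dx":0,"dy":0,"dz":7,"hand":0.8}
    - {"ax":0,"ay":0,"az":0,"dx":0,"dy":0,"dz":8,"hand":0.8}
    - {"ax":0,"ay":0,"az":0,"dx":0,"dy":0,"dz":8.2,"hand":0.8}
    - {"ax":0,"ay":0,"az":0,"dx":0,"dy":0,"dz":8.2,"hand":0.8}

```text
clock: 43.7
eef_pos: [479.3, -298.8, 16.4]
tool_rot: [3.14, 0.001, 1.566]
force: [-0.1, -0.8, -0.5]
width: 26.5
gripper_force: 59.2
```

send_rows:
  series:
    - {"ax":0,"ay":0,"az":0,"dx":0,"dy":0,"dz":0.1,"hand":0.8}
    - {"ax":0,"ay":0,"az":0,"dx":0,"dy":0,"dz":0.2,"hand":0.8}
    - {"ax":0,"ay":0,"az":0,"dx":0,"dy":0,"dz":0.2,"hand":0.8}

```text
clock: 44.0
eef_pos: [479.2, -298.8, 14.2]
tool_rot: [3.14, 0.001, 1.566]
force: [-0.6, 0.5, 5.7]
width: 26.3
gripper_force: 59.7
```

Contact. Releasing and withdrawing.

send_rows:
  series:
    - {"ax":0,"ay":0,"az":0,"dx":0,"dy":0,"dz":0,"hand":0.6}
    - {"ax":0,"ay":0,"az":0,"dx":0,"dy":0,"dz":0,"hand":0.45}
    - {"ax":0,"ay":0,"az":0,"dx":0,"dy":0,"dz":0,"hand":0.45}
    - {"ax":0,"ay":0,"az":0,"dx":0,"dy":0,"dz":-1,"hand":0.45}
    - {"ax":0,"ay":0,"az":0,"dx":0,"dy":0,"dz":-4,"hand":0.45}
    - {"ax":0,"ay":0,"az":0,"dx":0,"dy":0,"dz":-8,"hand":0.45}
    - {"ax":0,"ay":0,"az":0,"dx":0,"dy":0,"dz":-12,"hand":0.45}
    - {"ax":0,"ay":0,"az":0,"dx":0,"dy":0,"dz":-16,"hand":0.45}
    - {"ax":0,"ay":0,"az":0,"dx":2,"dy":0,"dz":-20,"hand":0.45}
    - {"ax":0,"ay":0,"az":0,"dx":5,"dy":0,"dz":-22,"hand":0.45}

```text
clock: 45.0
eef_pos: [479.5, -250.7, 237.5]
tool_rot: [3.136, 0.004, 1.562]
force: [0.4, 0.2, -0.7]
width: 47.0
gripper_force: 0.0
```

send_rows:
  series:
    - {"ax":0,"ay":0,"az":0,"dx":5,"dy":0,"dz":0,"hand":0.45}
    - {"ax":0,"ay":0,"az":0,"dx":5,"dy":0,"dz":0,"hand":0.45}
    - {"ax":0,"ay":0,"az":0,"dx":5,"dy":0,"dz":0,"hand":0.45}

```text
clock: 45.3
eef_pos: [479.2, -196.7, 233.9]
tool_rot: [3.141, -0.001, 1.569]
force: [0.0, -0.9, 0.4]
width: 47.1
gripper_force: 0.0
```

```bash
python3 - <<'E'
from h import *
s=st(); im=snap('wrist','w14.png')
hs=cv2.cvtColor(im['pixels'],cv2.COLOR_RGB2HSV); red=cv2.inRange(hs,(0,150,50),(6,255,255))|cv2.inRange(hs,(174,150,50),(180,255,255))
blk=(hs[:,:,2]<50).astype(np.uint8)
for n,m,c,r,hs_ in(('red',red,(480,-229),17,(21,)),('blk',blk,(479,-299),15,(18,21))):
  for H in hs_:
    P=np.array([proj(im,(c[0]+r*np.cos(a),c[1]+r*np.sin(a),z)) for a in np.linspace(0,6.3,40) for z in(4,4+H)]);print(n,H,P.min(0).round(),P.max(0).round())
  q=proj(im,(*c,14)).astype(int); x0,y0=q-45; k,l,S,C=cv2.connectedComponentsWithStats(m[max(y0,0):q[1]+45,max(x0,0):q[0]+45]);
  for S_ in S[1:]:
    if S_[4]>60: print('  blob',S_[0]+max(x0,0),S_[1]+max(y0,0),S_[0]+max(x0,0)+S_[2],S_[1]+max(y0,0)+S_[3],S_[4])
  p=proj(im,(*c,22)).astype(int);print('  top px',p,im['pixels'][p[1],p[0]])
E
```

```text
t 45.3 pos [ 479.2 -196.7  233.9] rot [ 3.141e+00 -1.000e-03  1.569e+00] w 47.091666094885355 F [ 0.  -0.9  0.4] gf 0.0
red 21 [305. 186.] [334. 219.]
  blob 305 189 333 220 549
  top px [319 204] [177 168 148]
blk 18 [306. 242.] [331. 270.]
blk 21 [306. 242.] [331. 271.]
  blob 308 244 330 255 97
  top px [318 259] [248 251 244]
```

Both mounts stand with the metal face up at the predicted pixels, and the robot is clear of everything. Handing in.

```bash
python3 -c "
from cell import finish_job; print(finish_job())"
```

```text
the job is handed in; nothing more can be done
None
```

The job is handed in: both mounts present, the red and a black one, were dried under the shut hood (about 8 s after the knob was pulled and sprang home) and now stand face up in separate box compartments, with the hood fully back.

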